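# Set up a sine bar on gauge blocks to check a taper wedge

### The job

Set up the sine bar on the granite plate to check the taper wedge: pick out the two square gauge blocks that together make 30 mm and stack them squarely on the plate, then rest the sine bar with the roller of its open end centrally on the stack and the roller of its stop end on the plate. Last, lay the wedge centrally along the top of the bar with its thick end up against the stop, so that its upper face comes out level. Leave the other two gauge blocks and the white spindle part where they are.

Things in the scene. Friction and masses are not known exactly. Their poses are not given: they have to be found in the camera images.
- granite_plate: grey granite inspection plate, 210 (its x) x 140 (its y) x 30 mm high, fixed to the bench; origin at the centre of its underside, so its flat top is 30 mm above the origin
- sine_bar: steel sine bar, 0.4 kg, 25 mm wide (its y), on two cross rollers of 20 mm diameter at x = -50 and +50 mm. Origin midway between the rollers, level with their undersides. Body: x = -62 to +62 mm, flat sides 12 to 30 mm up (6 to 30 between x = -38 and +38), flat top 30 mm up. Stop plate on the -x end: inner face at x = -62, 5 mm thick, 12 mm above the top. +x end open. Starts level on the bench
- open_roller (a point): centre of the sine bar's roller at its open (+x) end, 10 mm above the roller's underside; with this roller raised 30 mm over the other (axes 100 mm apart) the bar slopes by 17.5 degrees
- stop_roller (a point): centre of the sine bar's roller at its stop (-x) end, 10 mm above the roller's underside
- taper_wedge: plain machined steel wedge, about 0.22 kg, 76 mm long (its x), 20 mm wide (its y) with flat upright sides; 32 mm high at the thick end (-x), falling evenly to 8 mm at the thin end (+x). Origin at the centre of its flat underside; starts lying on that underside on the bench
- spindle_part: small white plastic spindle part, 24 mm across, 27 mm tall, standing on the bench to the right of the cork mat; to be left alone (two more stand farther back)
- gauge_block_08: square steel gauge block, 24 x 24 mm, 8 mm thick, 36 g, with a small dark screw hole marked at its centre; one of four (8, 15, 22 and 29 mm thick) that start lying flat, in any order, on a brown cork mat 3 mm thick, square faces up; origin at the centre of its underside, z up through the thickness
- gauge_block_15: square steel gauge block, 24 x 24 mm, 15 mm thick, 68 g, with a small dark screw hole marked at its centre; one of four (8, 15, 22 and 29 mm thick) that start lying flat, in any order, on a brown cork mat 3 mm thick, square faces up; origin at the centre of its underside, z up through the thickness
- gauge_block_22: square steel gauge block, 24 x 24 mm, 22 mm thick, 99 g, with a small dark screw hole marked at its centre; one of four (8, 15, 22 and 29 mm thick) that start lying flat, in any order, on a brown cork mat 3 mm thick, square faces up; origin at the centre of its underside, z up through the thickness
- gauge_block_29: square steel gauge block, 24 x 24 mm, 29 mm thick, 130 g, with a small dark screw hole marked at its centre; one of four (8, 15, 22 and 29 mm thick) that start lying flat, in any order, on a brown cork mat 3 mm thick, square faces up; origin at the centre of its underside, z up through the thickness

How it is judged:
By the outcome, as a careful person would: the job done as asked, in the order asked, and still so for the second after the job is handed in, with the robot touching nothing.
It also fails if it takes over 106 s, if anything falls off the work surface, if the arm or the gripper's body presses on something with over 40 N, if the wrist force passes 120 N, or if a joint passes its speed limit or range.

### The arm

A 6-joint arm with a two-finger parallel gripper is mounted at the origin on a cart in front of the work surface, level with it; the furniture and walls round the work are solid. World frame = base frame: x ahead of the robot, y to its left, z up, the work surface at z = 0. Lengths are in m, angles in rad, forces in N, time in s.
With the tool pointing down it reaches from about 0.275 to 0.825 m from the base axis. Payload 5.2 kg.
Tool frame: the origin (TCP) lies at the very end of the fingers, on their centre line; the grasp point (between the pads) lies 19 mm behind it; z points along the fingers, y is the line along which they close (so a half turn about z gives the same grasp; the last joint's range is limited). The gripper opens to 93 mm and grips with 3 to 60 N. Pads are 15 mm wide; open, the fingers measure 128 mm over their backs; the gripper's body (75 mm by 188 mm) begins 65 mm behind the grasp point.
Start: joints at [-1.316, 0.259, 1.535, -0, 1.348, -0.203], TCP at [0.243, -0.493, 0.219] pointing down, gripper open.
Joint ranges: [-3.14, 3.14], [-0.91, 2.08], [0.19, 2.58], [-1.22, 4.36], [0.22, 2.71], [-3.12, 3.12]. Speed limits (rad/s): [2.57, 2.57, 3.14, 3.14, 3.14, 3.14].

### API

Orientations are given as [roll, pitch, yaw] about the fixed x, y, z axes, in that order (R = Rz(yaw) Ry(pitch) Rx(roll)).
In Python, from station import ctrl gives the robot as it stands.
- The arm moves only by the shell command python3 -m creep 'ROWS'. ROWS is JSON, a list of rows, each an object of numbers: "tx", "ty", "tz": the shift along the world's x, y, z in mm; "spin": the turn about the world's z in degrees; "hand": the finger opening in mm, from 0 to 93. In form: [{"tx": .., "ty": .., "tz": .., "spin": .., "hand": ..}, ...]. A call has 1 to 10 rows; each row shifts and turns the commanded pose from where the row before left it; what a row does not reach is not made up. A row lasts 1/10 s, in which the tool goes at most 50 mm and 8.59 degrees, less where a joint would pass 70% of its speed; a pose out of reach is approached as far as the arm can. A call with a gripper value outside its range is refused whole. The fingers move at their own pace and stop on an object; the grip force is fixed at half the most. Time passes only in rows, so rows that do not move let the fingers close. It gives the time, the measured TCP pose, the force, the opening and the grip force at its end, in the units of the state.
- ctrl.sense(): the state, without advancing time (a new reading comes with each control period).
- ctrl.camera(name): name is "scene" or "top" or "wrist"; returns (picture, depth): 400x640x3 uint8, red, green, blue; 400x640 float32, m along the optical axis (not along the pixel's ray), 0 where there is no reading.
- ctrl.get_calibration(name): a dict with "fovy" (degrees; the focal length in pixels is half the picture's height over the tangent of half this angle, whatever the lens; pixels are square), "cx", "cy" (the principal point, pixels), "R" (3x3) and "t" (3): a world point X has camera coordinates R X + t. Camera axes: x right, y down, z forward; pixel columns grow to the right and rows downward; lengths in m; the calibration is good to about 2 mm. A picture is of the moment at which its call begins: read the wrist's pose just before it. get_calibration takes no time and is no camera call; for the wrist camera it gives the pose at the moment of the call.
- ctrl.hand_in(): hands the job in; it is judged then, once.
The state is a dict: "time": time; "joints": joint angles; "joint_velocities": joint speeds; "joint_torque": joint torques, N m; "position": TCP position; "eef_rot": TCP orientation; "ft_force": force on the tool from outside, world axes, zero at the start; "ft_torque": the same for the moment, N m; "grip_width": finger opening in m; "grasp_force": force on a finger pad.
Only numpy, scipy, OpenCV 4.12 (cv2) and the standard library are available. Lean on these libraries where they do the work, as an engineer would, in place of code of your own. Each camera call takes 0.05 s, during which the arm holds its last target. There are 200 camera calls.

## Working session

There is one attempt and no reset: what is moved stays moved. The work goes in short steps, Python scripts to look and compute and a shell command to move; the robot and the scene stay as the last step left them, time stands still between calls to the robot, and variables do not carry over. Pictures are saved under pics/ and viewed, at most 14 in all, crops included, and the job is handed in when it is done.

```bash
ls; mkdir -p pics; cat > h.py <<'E'
import numpy as np, cv2
from station import ctrl
def grab(n, tag):
    c=ctrl.get_calibration(n); p,d=ctrl.camera(n)
    np.savez(f'pics/{tag}.npz',p=p,d=d,R=c['R'],t=c['t'],f=200/np.tan(np.radians(c['fovy'])/2),cx=c['cx'],cy=c['cy'])
    cv2.imwrite(f'pics/{tag}.png',p[:,:,::-1]); return load(tag)
def load(tag): return dict(np.load(f'pics/{tag}.npz'))
def ray(v,u,w):
    R=np.array(v['R']);o=-R.T@v['t']; return o,R.T@np.array([(u-v['cx'])/v['f'],(w-v['cy'])/v['f'],1.])
def onz(v,u,w,z):
    o,d=ray(v,u,w); return o+d*(z-o[2])/d[2]
def cloud(v):
    u,w=np.meshgrid(np.arange(640),np.arange(400)); d=v['d']
    P=np.stack([(u-v['cx'])/v['f']*d,(w-v['cy'])/v['f']*d,d],-1)
    return (P-v['t'])@np.array(v['R'])
def proj(v,X):
    c=np.array(v['R'])@X+v['t']; return v['f']*c[0]/c[2]+v['cx'],v['f']*c[1]/c[2]+v['cy']
E
python3 - <<'E'
from h import *
s=ctrl.sense(); print(s)
for n in('scene','top','wrist'):
    v=grab(n,n+'0'); print(n,v['f'],v['cx'],v['cy'],-v['R'].T@v['t'],(v['d']>0).mean())
    
E
```

```text
pics
{'time': 0.0, 'joints': array([-1.31576897e+00,  2.59340686e-01,  1.53609251e+00, -3.44443777e-05,
        1.34799293e+00, -2.02813954e-01]), 'joint_velocities': array([-0.00225594, -0.00026769, -0.00120899, -0.00090735, -0.00063347,
       -0.00024472]), 'joint_torque': array([ 8.92603111e-05, -4.37303603e+01, -2.84006238e+01,  7.19729997e-02,
        4.15747461e-02, -1.50473306e-04]), 'position': array([ 0.24296711, -0.49280564,  0.21781517]), 'eef_rot': array([-3.13979000e+00, -3.36418452e-04,  4.57848649e-01]), 'ft_force': array([ 0.63522782,  0.01346596, -0.78244631]), 'ft_torque': array([-0.01361256, -0.00550568,  0.01721105]), 'grasp_force': 0.0, 'grip_width': 0.09314660562933735}
scene 374.22102603064974 324.47893187535936 199.61086295425133 [-0.04086086 -0.80994546  0.47529501] 0.99605078125
top 447.2732879777451 325.4830331086352 191.12711624991906 [ 0.36486685 -0.15605578  0.97469583] 0.9960859375
wrist 355.3963373034453 311.8983183667441 197.944499371378 [ 0.30661966 -0.45992834  0.38332005] 0.99593359375
```

View pics/top0.png

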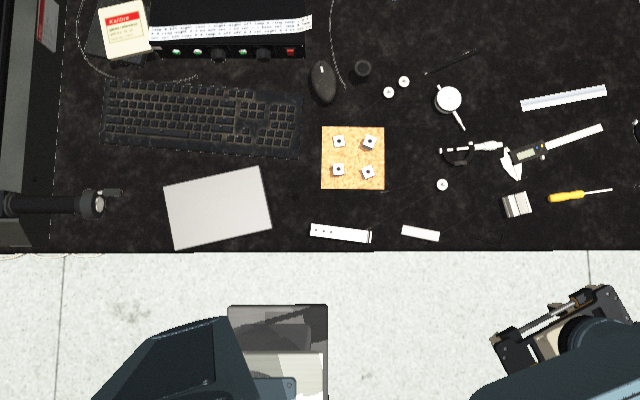

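View pics/scene0.png

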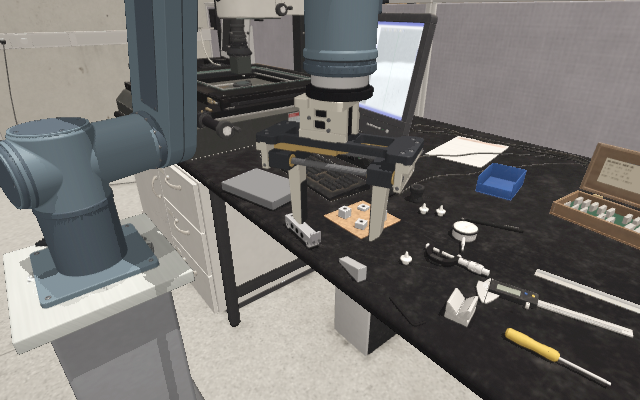

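Top view: plate about (217,207), mat (353,158) with blocks at (339,141), (370,142), (338,169) and (368,171). The bar is at (341,233) with its stop at the right end (370,236), the wedge at (420,233), the spindle at (442,184). The scene view agrees: the wedge's thick end is on the left, nearest the bar.

```bash
python3 - <<'E'
from h import *
v=load('top0');C=cloud(v)
print('fwd',v['R'][2])
for n,(u,w),z in [('plate',(217,207),.03),('b1',(339,141),.02),('b2',(370,142),.02),('b3',(338,169),.02),('b4',(368,171),.02),('bar',(341,233),.03),('stop',(370,236),.042),('wedge',(420,233),.02),('spin',(442,184),.027)]:
    p=C[w-4:w+5,u-4:u+5].reshape(-1,3); print(n,C[w,u].round(4),'zmed',np.median(p[:,2]).round(4),'zmax',p[:,2].max().round(4),onz(v,u,w,z).round(3))
Z=C[:,:,2]
m=((Z>.022)&(Z<.04)).astype(np.uint8); m[:,:150]=0;m[:,285:]=0;m[:160]=0;m[255:]=0
c=max(cv2.findContours(m,0,1)[0],key=cv2.contourArea); r=cv2.minAreaRect(c); b=cv2.boxPoints(r);print(r)
for q in b: print(onz(v,*q,.03).round(4))
w=load('wrist0');print('wrist fwd',w['R'][2], 'xaxis',w['R'][0])
E
```

```text
fwd [ 0.1308809  -0.01022426 -0.99134538]
plate [0.457  0.0648 0.0262] zmed 0.0287 zmax 0.9747 [0.457 0.064 0.03 ]
b1 [ 0.6032 -0.1964  0.0124] zmed 0.0096 zmax 0.015 [ 0.601 -0.196  0.02 ]
b2 [ 0.5962 -0.2626  0.0309] zmed 0.0305 zmax 0.9747 [ 0.599 -0.264  0.02 ]
b3 [ 0.5382 -0.1931  0.0252] zmed 0.0236 zmax 0.9747 [ 0.539 -0.193  0.02 ]
b4 [ 0.5354 -0.2589  0.015 ] zmed 0.0164 zmax 0.9747 [ 0.535 -0.258  0.02 ]
bar [ 0.4006 -0.198   0.0295] zmed 0.0291 zmax 0.9747 [ 0.401 -0.198  0.03 ]
stop [ 0.3936 -0.2577  0.042 ] zmed 0.0285 zmax 0.042 [ 0.394 -0.258  0.042]
wedge [ 0.4002 -0.3678  0.0159] zmed 0.0184 zmax 0.9747 [ 0.4   -0.367  0.02 ]
spin [ 0.5052 -0.4176  0.0216] zmed 0.0132 zmax 0.0271 [ 0.504 -0.416  0.027]
((216.50003051757812, 208.0), (65.5120620727539, 100.94738006591797), 77.3004150390625)
[0.4996 0.1858 0.03  ]
[ 0.5468 -0.0226  0.03  ]
[ 0.4099 -0.0548  0.03  ]
[0.3647 0.15   0.03  ]
wrist fwd [-0.23382324 -0.11340272 -0.96564306] xaxis [ 0.44229513 -0.89686782 -0.00177253]
```

View pics/wrist0.png

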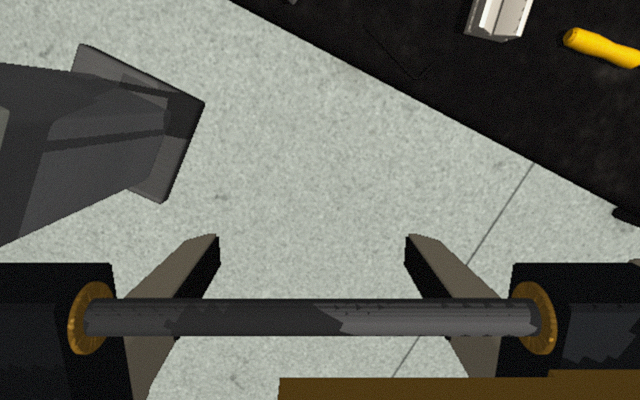

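The wrist view shows only the floor and bench edge, so it needs to go over the mat. Heights in the top view give b1 = 8, b2 = 29, b3 = 22 and b4 = 15 (plus 3 mm of mat), so the pair is 8 (far left) and 22 (near left).

```bash
python3 -m creep '[{"tx":28,"ty":33,"spin":-3.3},{"tx":28,"ty":33,"spin":-3.3},{"tx":28,"ty":33,"spin":-3.3},{"tx":28,"ty":33,"spin":-3.3},{"tx":28,"ty":33,"spin":-3.3},{"tx":28,"ty":33,"spin":-3.3},{"tx":28,"ty":33,"spin":-3.3},{"tx":28,"ty":33,"spin":-3.3,"hand":40},{"hand":40},{"hand":40}]'
python3 - <<'E'
from h import *
v=grab('wrist','w1'); s=ctrl.sense(); print(s['position'],s['eef_rot'],-v['R'].T@v['t'],v['R'])
E
```

```text
[ 0.24300218 -0.49301876  0.21811583] [-3.14042412e+00 -2.24932495e-04  4.57779523e-01] [ 0.30662979 -0.45996634  0.38342263] [[ 0.44229491 -0.89686835 -0.00154097]
 [-0.8658691  -0.42745405  0.25991101]
 [-0.23376465 -0.11362304 -0.96563134]]validation failed for argument at $[0]...
```

View pics/w1.png

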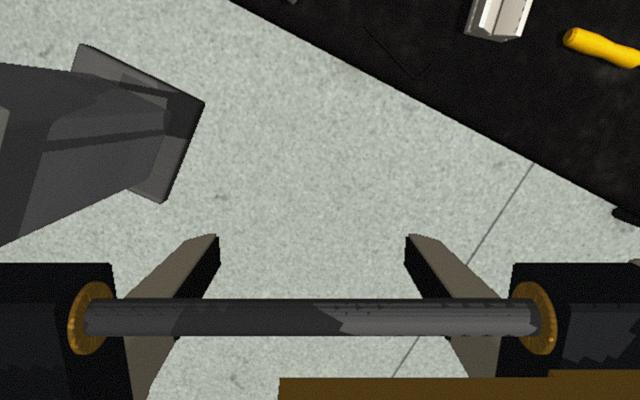

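The call was refused and nothing moved; the picture is unchanged. I'll give every key in each row.

```bash
python3 -m creep '[{"tx":28,"ty":33,"tz":0,"spin":-3.3,"hand":93},{"tx":28,"ty":33,"tz":0,"spin":-3.3,"hand":93},{"tx":28,"ty":33,"tz":0,"spin":-3.3,"hand":93},{"tx":28,"ty":33,"tz":0,"spin":-3.3,"hand":93},{"tx":28,"ty":33,"tz":0,"spin":-3.3,"hand":40},{"tx":28,"ty":33,"tz":0,"spin":-3.3,"hand":40},{"tx":28,"ty":33,"tz":0,"spin":-3.3,"hand":40},{"tx":28,"ty":33,"tz":0,"spin":-3.3,"hand":40},{"tx":0,"ty":0,"tz":0,"spin":0,"hand":40},{"tx":0,"ty":0,"tz":0,"spin":0,"hand":40}]'
python3 - <<'E'
from h import *
v=grab('wrist','w1'); s=ctrl.sense(); print(s['position'],s['eef_rot'],-v['R'].T@v['t'],v['R'])
E
```

```text
time: 1.2
position: [0.4673, -0.2286, 0.2184]
eef_rot: [3.141, 0.001, 0.0]
ft_force: [-0.2, 0.9, 0.7]
grip_width: 0.0497
grasp_force: 0.0
[ 0.46679314 -0.2294865   0.21843998] [ 3.14134102e+00  7.70400871e-04 -1.35186353e-03] [ 0.53842405 -0.22717682  0.38376347] [[ 8.58377679e-04 -9.99999624e-01 -1.26229410e-04]
 [-9.65351830e-01 -8.61576400e-04  2.60950383e-01]
 [-2.60950393e-01 -1.02138192e-04 -9.65352206e-01]]
```

View pics/w1.png

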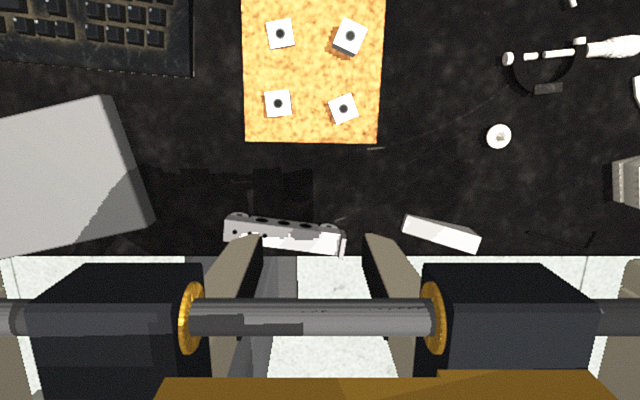

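The wrist view shows the blocks: 8 at (280,34), 29 at (350,37), 22 at (278,103), 15 at (343,108). The bar is at (285,232), the wedge at (442,233), the spindle at (498,136).

```bash
python3 -m creep '[{"tx":10,"ty":9,"tz":-25,"spin":0,"hand":40},{"tx":10,"ty":9,"tz":-25,"spin":0,"hand":40},{"tx":9,"ty":9,"tz":-25,"spin":0,"hand":40},{"tx":9,"ty":8,"tz":-25,"spin":0,"hand":40},{"tx":0,"ty":0,"tz":0,"spin":0,"hand":40},{"tx":0,"ty":0,"tz":0,"spin":0,"hand":40}]'
cat >> h.py <<'E'
def face(v,u,w,z,r=22,thr=150):
    """white square top face near (u,w): centre on plane z, yaw mod 90, sides mm; dark hole centre"""
    g=cv2.cvtColor(v['p'],cv2.COLOR_RGB2GRAY); hsv=cv2.cvtColor(v['p'],cv2.COLOR_RGB2HSV)
    m=((g>thr)&(hsv[:,:,1]<45)).astype(np.uint8)
    w0,u0=max(0,int(w-r)),max(0,int(u-r)); s=m[w0:int(w+r),u0:int(u+r)]
    c=max(cv2.findContours(s,0,1)[0],key=cv2.contourArea); hull=cv2.convexHull(c)
    full=np.zeros_like(s); cv2.drawContours(full,[hull],-1,1,-1)
    W=[onz(v,q[0][0]+u0,q[0][1]+w0,z)[:2]*1000 for q in hull]
    R=cv2.minAreaRect(np.array(W,np.float32)); 
    hole=(full>0)&(g[w0:w0+s.shape[0],u0:u0+s.shape[1]]<100); ys,xs=np.nonzero(hole)
    h=(xs.mean()+u0,ys.mean()+w0) if len(xs) else (np.nan,np.nan)
    return np.round(R[0],1),np.round(R[1],1),round(R[2],1),np.round(h,1)
def tri(v1,p1,v2,p2):
    A=[];b=[]
    for v,p in((v1,p1),(v2,p2)):
        o,d=ray(v,*p);d/=np.linalg.norm(d);M=np.eye(3)-np.outer(d,d);A.append(M);b.append(M@o)
    return np.linalg.lstsq(np.vstack(A),np.hstack(b),rcond=None)[0]
E
python3 - <<'E'
from h import *
a=load('w1');v=grab('wrist','w2'); s=ctrl.sense(); print(s['position'],s['eef_rot'])
for n,(u,w),X in [(8,(280,34),(.60,-.196,.011)),(22,(278,103),(.538,-.193,.025)),(29,(350,37),(.598,-.263,.032)),(15,(343,108),(.535,-.258,.018))]:
    z=X[2]; f1=face(a,u,w,z); q=proj(v,onz(a,u,w,z)); f2=face(v,*q,z,r=32)
    T=tri(a,f1[3],v,f2[3]); print(n,f1,f2,'tri',(T*1000).round(1),'depth z',np.median(cloud(v)[int(q[1])-8:int(q[1])+9,int(q[0])-8:int(q[0])+9,2]).round(4))
E
```

```text
time: 1.85
position: [0.5043, -0.1956, 0.1187]
eef_rot: [-3.141, 0.001, -0.004]
ft_force: [-0.5, -0.4, -0.1]
grip_width: 0.0401
grasp_force: 0.0
[ 0.50490295 -0.19597401  0.11962704] [ 3.14070064e+00 -6.13582437e-04 -4.19151669e-03]
8 (array([ 602.3, -196.1]), array([24.5, 24.3]), 9.5, array([279.7,  33. ])) (array([ 602.5, -196. ]), array([24.3, 24.2]), 9.7, array([313.9,  62.8])) tri [ 602.6 -196.    11.1] depth z 0.0105
22 (array([ 537.4, -193.9]), array([24.3, 24.6]), 5.6, array([277.5, 103. ])) (array([ 537.6, -193.6]), array([24.4, 24.2]), 5.6, array([310.7, 155.7])) tri [ 537.3 -193.5   24.5] depth z 0.0244
29 (array([ 597. , -261.7]), array([24.5, 24.7]), 66.5, array([349.9,  35.2])) (array([ 597.1, -261.5]), array([24.4, 24.3]), 66.6, array([412.7,  67.8])) tri [ 597.  -261.7   32.9] depth z 0.0315
15 (array([ 532.2, -258.2]), array([24.5, 24.7]), 22.6, array([343. , 108.5])) (array([ 532.6, -258. ]), array([24.1, 24.3]), 22.5, array([396.6, 160.6])) tri [ 532.1 -258.3   16.9] depth z 0.0174
```

View pics/w2.png

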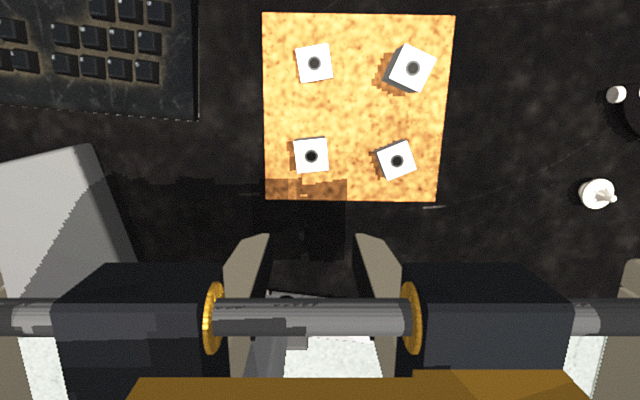

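The block centres agree to 0.5 mm between views, with tops at 11, 24.5, 33 and 17 mm against the expected 11, 25, 32 and 18. Pick the 22.

```bash
python3 -m creep '[{"tx":32.5,"ty":0.3,"tz":-10,"spin":5.7,"hand":40},{"tx":0,"ty":0,"tz":-35,"spin":0,"hand":40},{"tx":0,"ty":0,"tz":-35,"spin":0,"hand":40},{"tx":0,"ty":0,"tz":-31,"spin":0,"hand":40},{"tx":0,"ty":0,"tz":0,"spin":0,"hand":40},{"tx":0,"ty":0,"tz":0,"spin":0,"hand":40},{"tx":0,"ty":0,"tz":0,"spin":0,"hand":15},{"tx":0,"ty":0,"tz":0,"spin":0,"hand":15},{"tx":0,"ty":0,"tz":0,"spin":0,"hand":15},{"tx":0,"ty":0,"tz":0,"spin":0,"hand":15}]'
python3 - <<'E'
from h import *
# bar & wedge contours from w1 while here
s=ctrl.sense();print(s['position'],s['eef_rot'],s['grip_width'],s['grasp_force'])
E
```

```text
time: 2.9
position: [0.5387, -0.1949, 0.0096]
eef_rot: [3.139, -0.003, 0.097]
ft_force: [-0.6, -0.3, 6.9]
grip_width: 0.0239
grasp_force: 30.0
[ 0.53872339 -0.19487172  0.00958539] [ 3.13937290e+00 -2.56517735e-03  9.67372417e-02] 0.02394898097229626 30.00345915555954
```

```bash
python3 -m creep '[{"tx":0,"ty":0,"tz":20,"spin":0,"hand":15},{"tx":0,"ty":0,"tz":40,"spin":0,"hand":15},{"tx":0,"ty":0,"tz":40,"spin":0,"hand":15},{"tx":-21,"ty":40,"tz":15,"spin":1,"hand":15},{"tx":-21,"ty":40,"tz":15,"spin":1,"hand":15},{"tx":-21,"ty":40,"tz":15,"spin":1,"hand":15},{"tx":-21,"ty":40,"tz":15,"spin":1,"hand":15},{"tx":-21,"ty":40,"tz":15,"spin":1,"hand":15},{"tx":-22,"ty":40,"tz":15,"spin":2,"hand":15},{"tx":0,"ty":20,"tz":0,"spin":0,"hand":15}]'
python3 -m creep '[{"tx":0,"ty":0,"tz":0,"spin":0,"hand":15},{"tx":0,"ty":0,"tz":0,"spin":0,"hand":15},{"tx":0,"ty":0,"tz":0,"spin":0,"hand":15}]'
python3 - <<'E'
from h import *
v=grab('wrist','w3');s=ctrl.sense();print(s['position'],s['eef_rot'],s['grip_width'],s['ft_force'])
for n in range(4): ctrl.camera
C=cloud(v);Z=C[:,:,2]; print(np.median(Z[(Z>.022)&(Z<.038)]))
E
```

```text
time: 3.9
position: [0.4085, 0.0686, 0.1999]
eef_rot: [3.141, -0.003, 0.222]
ft_force: [1.6, -0.4, -0.7]
grip_width: 0.0239
grasp_force: 30.0
time: 4.2
position: [0.4108, 0.0651, 0.1975]
eef_rot: [3.141, 0.0, 0.218]
ft_force: [-0.6, 0.4, -1.1]
grip_width: 0.0237
grasp_force: 30.0
[0.41080497 0.06499713 0.19739069] [3.14144827e+00 6.37327289e-04 2.17449044e-01] 0.02378847520861486 [ 0.28327136 -0.47500132 -0.91161661]
0.02917173177040289
```

View pics/w3.png

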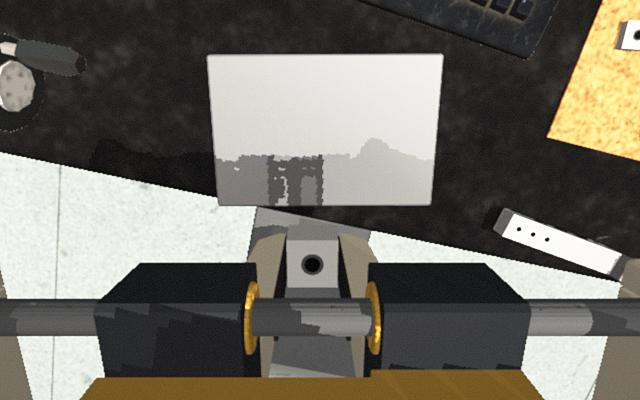

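The plate is fully seen, top-face corners near (208,55), (442,54), (433,205) and (219,205). The 22 block is in the fingers, hole at (312,264).

```bash
python3 - <<'E'
from h import *
v=load('w3');Z=cloud(v)[:,:,2]
m=((Z>.02)&(Z<.045)).astype(np.uint8); m[:40]=0;m[222:]=0;m[:,:190]=0;m[:,455:]=0
c=max(cv2.findContours(m,0,1)[0],key=cv2.contourArea)
W=np.array([onz(v,*q[0],.03)[:2]*1000 for q in cv2.convexHull(c)],np.float32)
print(cv2.boundingRect(c),cv2.minAreaRect(W), cv2.approxPolyDP(c,6,True)[:,0].tolist())
for q in[(208,55),(442,54),(433,205),(219,205)]:print((onz(v,*q,.03)*1000).round(1))
p=ctrl.sense()['position'];y=.2185
X=onz(v,312,264.5,p[2]-.004+.022)-p; print('held block rel tool x,y mm',(X[:2]@[np.cos(y),np.sin(y)]*1000).round(1),(X[:2]@[-np.sin(y),np.cos(y)]*1000).round(1), cloud(v)[270,300]-p)
E
```

```text
(206, 53, 237, 153) ((455.37127685546875, 65.39807891845703), (138.36444091796875, 207.60592651367188), 12.76132583618164) [[206, 56], [219, 205], [430, 202], [442, 54]]
[499.2 179.5  30. ]
[544.3 -20.2  30. ]
[411.  -54.2  30. ]
[365.8 149.5  30. ]
held block rel tool x,y mm 0.4 1.7 [-0.00482437  0.00629609  0.01602645]
```

```bash
python3 -m creep '[{"tx":17,"ty":23,"tz":0,"spin":0.2,"hand":15},{"tx":17,"ty":23,"tz":-20,"spin":0,"hand":15},{"tx":0,"ty":0,"tz":-40,"spin":0,"hand":15},{"tx":0,"ty":0,"tz":-40,"spin":0,"hand":15},{"tx":0,"ty":0,"tz":-40,"spin":0,"hand":15},{"tx":0,"ty":0,"tz":-18,"spin":0,"hand":15},{"tx":0,"ty":0,"tz":-2,"spin":0,"hand":15},{"tx":0,"ty":0,"tz":0,"spin":0,"hand":15},{"tx":0,"ty":0,"tz":0,"spin":0,"hand":15}]'
python3 -m creep '[{"tx":0,"ty":0,"tz":-1,"spin":0,"hand":15},{"tx":0,"ty":0,"tz":0,"spin":0,"hand":15}]'
```

```text
time: 5.15
position: [0.4452, 0.1113, 0.0378]
eef_rot: [3.141, -0.0, 0.221]
ft_force: [-0.6, 0.0, -1.1]
grip_width: 0.0238
grasp_force: 30.0
time: 5.35
position: [0.445, 0.1118, 0.0371]
eef_rot: [3.141, -0.001, 0.222]
ft_force: [-0.4, -0.1, -1.7]
grip_width: 0.0235
grasp_force: 30.0
```

```bash
for i in 1; do python3 -m creep '[{"tx":0,"ty":0,"tz":-1,"spin":0,"hand":15},{"tx":0,"ty":0,"tz":0,"spin":0,"hand":15}]'; python3 -m creep '[{"tx":0,"ty":0,"tz":-1,"spin":0,"hand":15},{"tx":0,"ty":0,"tz":0,"spin":0,"hand":15}]'; done | grep -E "pos|force"
```

```text
position: [0.4447, 0.112, 0.0358]
ft_force: [-0.6, -0.5, -0.4]
grasp_force: 30.0
position: [0.4447, 0.112, 0.0347]
ft_force: [-0.1, 0.8, -0.3]
grasp_force: 30.0
```

```bash
(python3 -m creep '[{"tx":0,"ty":0,"tz":-0.7,"spin":0,"hand":15},{"tx":0,"ty":0,"tz":0,"spin":0,"hand":15}]'; python3 -m creep '[{"tx":0,"ty":0,"tz":-0.7,"spin":0,"hand":15},{"tx":0,"ty":0,"tz":0,"spin":0,"hand":15}]') | grep -E "pos|force"
```

```text
position: [0.4448, 0.112, 0.0347]
ft_force: [-2.5, -0.6, 7.5]
grasp_force: 30.0
position: [0.4448, 0.112, 0.0346]
ft_force: [-4.5, 0.4, 15.3]
grasp_force: 30.0
```

```bash
(python3 -m creep '[{"tx":0,"ty":0,"tz":1,"spin":0,"hand":15},{"tx":0,"ty":0,"tz":0,"spin":0,"hand":40},{"tx":0,"ty":0,"tz":0,"spin":0,"hand":40},{"tx":0,"ty":0,"tz":0,"spin":0,"hand":40},{"tx":0,"ty":0,"tz":0,"spin":0,"hand":40},{"tx":0,"ty":0,"tz":10,"spin":0,"hand":40},{"tx":0,"ty":0,"tz":33,"spin":0,"hand":40},{"tx":0,"ty":0,"tz":33,"spin":-3.1,"hand":40},{"tx":22.6,"ty":-44,"tz":0,"spin":0,"hand":40},{"tx":22.6,"ty":-44,"tz":0,"spin":0,"hand":40}]';
python3 -m creep '[{"tx":22.6,"ty":-44,"tz":0,"spin":0,"hand":40},{"tx":22.6,"ty":-44,"tz":0,"spin":0,"hand":40},{"tx":22.6,"ty":-44,"tz":0,"spin":0,"hand":40},{"tx":22.6,"ty":-44,"tz":0,"spin":0,"hand":40},{"tx":22.6,"ty":-44,"tz":0,"spin":0,"hand":40},{"tx":0,"ty":0,"tz":-40,"spin":0,"hand":40},{"tx":0,"ty":0,"tz":-40,"spin":0,"hand":40},{"tx":0,"ty":0,"tz":0,"spin":0,"hand":40},{"tx":0,"ty":0,"tz":0,"spin":0,"hand":40},{"tx":0,"ty":0,"tz":0,"spin":0,"hand":40}]')| grep -E "pos|ft_|rot"
python3 - <<'E'
from h import *
s=ctrl.sense();print(s['position'],s['eef_rot'],s['grip_width'],s['time'])
v=grab('wrist','w4')
E
```

```text
position: [0.4912, 0.0239, 0.1127]
eef_rot: [3.14, -0.004, 0.172]
ft_force: [1.0, -0.0, -0.0]
position: [0.6044, -0.1965, 0.0329]
eef_rot: [3.139, -0.003, 0.169]
ft_force: [0.6, -0.1, 0.2]
[ 0.60435804 -0.19647811  0.03286918] [ 3.13930473e+00 -2.99060566e-03  1.68588593e-01] 0.039947251089917916 8.15
```

View pics/w4.png

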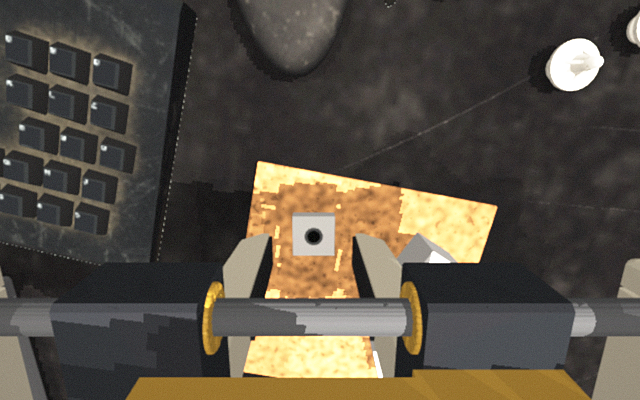

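The 8 block is square between the fingers, hole at (314,237), with clear gaps to the 29. Descend.

```bash
(python3 -m creep '[{"tx":0,"ty":0,"tz":-20,"spin":0,"hand":40},{"tx":0,"ty":0,"tz":0,"spin":0,"hand":40},{"tx":0,"ty":0,"tz":0,"spin":0,"hand":40}]';
python3 -m creep '[{"tx":0,"ty":0,"tz":-3,"spin":0,"hand":40},{"tx":0,"ty":0,"tz":0,"spin":0,"hand":40},{"tx":0,"ty":0,"tz":0,"spin":0,"hand":40}]')| grep -E "pos|ft_|rot"
python3 - <<'E'
from h import *
v=load('w4'); q=(314,237)
print(face(v,*q,.011,r=40), cloud(v)[225:250,298:304,2].mean())
E
```

```text
position: [0.6034, -0.196, 0.0117]
eef_rot: [3.141, -0.001, 0.168]
ft_force: [-0.4, -0.7, 0.1]
position: [0.6031, -0.1962, 0.0078]
eef_rot: [3.141, -0.001, 0.168]
ft_force: [-0.1, -0.0, 0.0]
(array([ 604.2, -195.7]), array([24.5, 23.4]), 9.6, array([313.2, 236. ])) 0.011529709119085492
```

```bash
python3 -m creep '[{"tx":0,"ty":0,"tz":-1.2,"spin":0,"hand":40},{"tx":0,"ty":0,"tz":0,"spin":0,"hand":40},{"tx":0,"ty":0,"tz":0,"spin":0,"hand":15},{"tx":0,"ty":0,"tz":0,"spin":0,"hand":15},{"tx":0,"ty":0,"tz":0,"spin":0,"hand":15},{"tx":0,"ty":0,"tz":0,"spin":0,"hand":15},{"tx":0,"ty":0,"tz":20,"spin":0,"hand":15},{"tx":0,"ty":0,"tz":40,"spin":0,"hand":15},{"tx":0,"ty":0,"tz":30,"spin":3.1,"hand":15},{"tx":0,"ty":0,"tz":0,"spin":0,"hand":15}]'
```

```text
time: 9.8
position: [0.6058, -0.1976, 0.1012]
eef_rot: [3.136, -0.007, 0.223]
ft_force: [0.5, -0.8, 0.1]
grip_width: 0.0232
grasp_force: 30.0
```

```bash
python3 -m creep '[{"tx":-25.2,"ty":37.2,"tz":10,"spin":0,"hand":15},{"tx":-25.2,"ty":37.2,"tz":10,"spin":0,"hand":15},{"tx":-25.2,"ty":37.2,"tz":10,"spin":0,"hand":15},{"tx":-25.2,"ty":37.2,"tz":5,"spin":0,"hand":15},{"tx":-25.2,"ty":37.2,"tz":0,"spin":0,"hand":15},{"tx":-25.2,"ty":37.2,"tz":0,"spin":0,"hand":15},{"tx":-25.2,"ty":37.2,"tz":0,"spin":0,"hand":15},{"tx":-25.2,"ty":37.2,"tz":0,"spin":0,"hand":15},{"tx":0,"ty":0,"tz":0,"spin":0,"hand":15},{"tx":0,"ty":0,"tz":0,"spin":0,"hand":15}]' | grep -E "pos|grip"
python3 - <<'E'
from h import *
s=ctrl.sense();print(s['position'],s['eef_rot'],s['grip_width'],s['time'])
v=grab('wrist','w5');p=s['position'];y=s['eef_rot'][2]
q=proj(v,np.array([.4448,.1122,.052]));print(q,face(v,*q,.052,r=35))
g=cv2.cvtColor(v['p'],cv2.COLOR_RGB2GRAY);sub=g[240:300,285:345]<70
E
```

```text
position: [0.4005, 0.1022, 0.1307]
grip_width: 0.0232
[0.40053381 0.10220252 0.13069645] [3.14141126e+00 2.64890885e-04 2.24484240e-01] 0.023167576556277707 10.8
(np.float64(314.3908466563426), np.float64(141.50057574640746)) (array([446.5, 113.2]), array([43.2, 47.8]), 12.9, array([315.8, 151.1]))
```

View pics/w5.png

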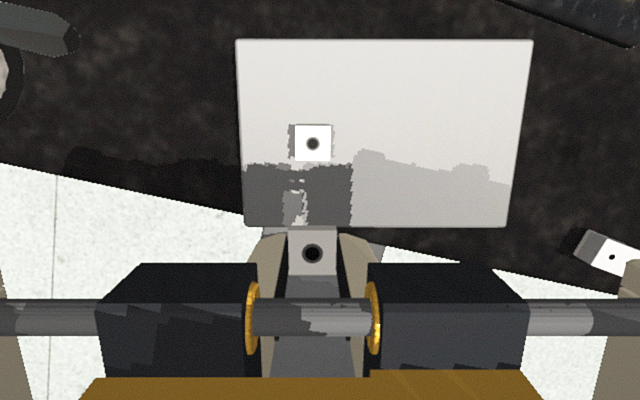

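The 22 block stands square on the plate, hole at (313,143); the held 8 block's hole is at (312,253).

```bash
python3 - <<'E'
from h import *
v=load('w5');C=cloud(v);p=np.array([.4011,.1019,.1305])
g=cv2.cvtColor(v['p'],cv2.COLOR_RGB2GRAY)
def hole(u,w,r=9):
    s=g[w-r:w+r+1,u-r:u+r+1]<90; y,x=np.nonzero(s); return x.mean()+u-r,y.mean()+w-r
h1=hole(313,143);h2=hole(312,253)
zb=np.median(C[125:160,297:304,2]);zh=np.median(C[240:268,292:300,2]);print(h1,h2,'z',zb,zh)
A=onz(v,*h1,.052);B=onz(v,*h2,zh);d=A-B;y=.222;print(A,B,'delta mm',(d*1000).round(1),face(v,*h1,.052,r=26,thr=235))
print('B rel tcp tool axes',(B-p)[:2]@[np.cos(y),np.sin(y)],(B-p)[:2]@[-np.sin(y),np.cos(y)])
E
```

```text
(np.float64(312.25714285714287), np.float64(143.18571428571428)) (np.float64(311.93127147766324), np.float64(253.0515463917526)) z 0.05134518453458051 0.13499219638585574
[0.44336147 0.11336345 0.052     ] [0.4001295  0.10370734 0.1349922 ] delta mm [ 43.2   9.7 -83. ] (array([443.4, 113.2]), array([23.1, 24.2]), 12.9, array([312.3, 143.3]))
B rel tcp tool axes -0.0005487411499704421 0.0019766749560179084
```

```bash
(python3 -m creep '[{"tx":21.6,"ty":5.1,"tz":0,"spin":0,"hand":15},{"tx":21.7,"ty":5.2,"tz":-12,"spin":0,"hand":15},{"tx":0,"ty":0,"tz":-35,"spin":0,"hand":15},{"tx":0,"ty":0,"tz":-20,"spin":0,"hand":15},{"tx":0,"ty":0,"tz":-5.5,"spin":0,"hand":15},{"tx":0,"ty":0,"tz":0,"spin":0,"hand":15},{"tx":0,"ty":0,"tz":0,"spin":0,"hand":15},{"tx":0,"ty":0,"tz":0,"spin":0,"hand":15}]';
python3 -m creep '[{"tx":0,"ty":0,"tz":-1,"spin":0,"hand":15},{"tx":0,"ty":0,"tz":0,"spin":0,"hand":15}]'
python3 -m creep '[{"tx":0,"ty":0,"tz":-1,"spin":0,"hand":15},{"tx":0,"ty":0,"tz":0,"spin":0,"hand":15}]')| grep -E "pos|ft_"

```

```text
position: [0.4457, 0.1116, 0.0597]
ft_force: [-0.7, 0.1, -0.0]
position: [0.4449, 0.1118, 0.0582]
ft_force: [-0.4, 0.4, -0.8]
position: [0.4445, 0.1119, 0.0566]
ft_force: [-0.1, 1.1, 0.0]
```

```bash
(python3 -m creep '[{"tx":0,"ty":0,"tz":-0.7,"spin":0,"hand":15},{"tx":0,"ty":0,"tz":0,"spin":0,"hand":15}]'
python3 -m creep '[{"tx":0,"ty":0,"tz":-0.6,"spin":0,"hand":15},{"tx":0,"ty":0,"tz":0,"spin":0,"hand":15}]')| grep -E "pos|ft_"

```

```text
position: [0.4444, 0.1119, 0.0558]
ft_force: [0.1, 0.4, -0.2]
position: [0.4444, 0.1118, 0.0551]
ft_force: [-0.5, -0.0, -0.5]
```

```bash
(python3 -m creep '[{"tx":0,"ty":0,"tz":-0.6,"spin":0,"hand":15},{"tx":0,"ty":0,"tz":0,"spin":0,"hand":15}]'
python3 -m creep '[{"tx":0,"ty":0,"tz":-0.5,"spin":0,"hand":15},{"tx":0,"ty":0,"tz":0,"spin":0,"hand":15}]')| grep -E "pos|ft_"

```

```text
position: [0.4446, 0.1118, 0.055]
ft_force: [-0.6, 0.0, 4.5]
position: [0.4446, 0.1119, 0.0549]
ft_force: [-2.9, -0.7, 9.9]
```

```bash
python3 -m creep '[{"tx":0,"ty":0,"tz":0.7,"spin":0,"hand":15},{"tx":0,"ty":0,"tz":0,"spin":0,"hand":40},{"tx":0,"ty":0,"tz":0,"spin":0,"hand":40},{"tx":0,"ty":0,"tz":0,"spin":0,"hand":40},{"tx":0,"ty":0,"tz":0,"spin":0,"hand":40},{"tx":0,"ty":0,"tz":10,"spin":0,"hand":50},{"tx":-10,"ty":0,"tz":35,"spin":0,"hand":50},{"tx":-33,"ty":-10,"tz":30,"spin":0,"hand":50},{"tx":0,"ty":0,"tz":0,"spin":0,"hand":50},{"tx":0,"ty":0,"tz":0,"spin":0,"hand":50}]' | grep -E "pos|grip"
python3 - <<'E'
from h import *
s=ctrl.sense();print(s['position'],s['eef_rot'],s['grip_width'],s['time'])
v=grab('wrist','w6')
q=proj(v,np.array([.4448,.1122,.06]));print(q,face(v,*q,.06,r=28,thr=235))
a=cv2.resize(v['p'][100:200,250:370],None,fx=5,fy=5,interpolation=1);cv2.imwrite('pics/w6c.png',a[:,:,::-1])
E
```

```text
position: [0.4022, 0.1018, 0.131]
grip_width: 0.0496
[0.40218957 0.10184349 0.13102542] [ 3.14085877 -0.00339872  0.22179609] 0.049613768528763674 13.85
(np.float64(313.12279974583845), np.float64(145.41244812832178)) (array([444.3, 113.4]), array([23.1, 23.9]), 12.7, array([311.2, 145.7]))
```

View pics/w6c.png

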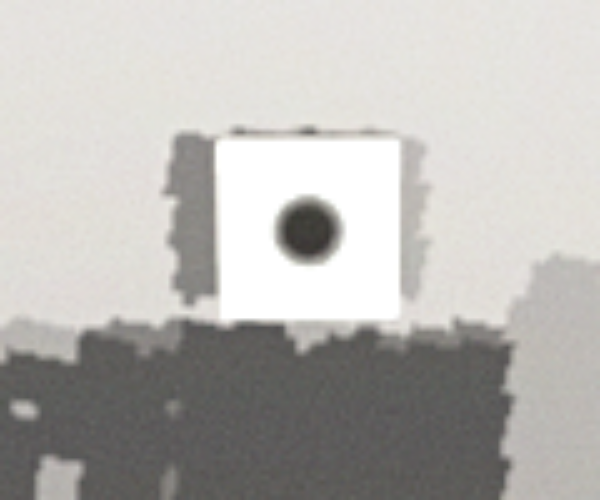

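The stack is square and flush: the top face is a clean square with its hole at (311,146) and no step visible. Now go to the bar, turning the hand about 70°.

```bash
python3 -m creep '[{"tx":0,"ty":-20,"tz":20,"spin":7.8,"hand":50},{"tx":-1,"ty":-41,"tz":0,"spin":7.8,"hand":50},{"tx":-1,"ty":-41,"tz":0,"spin":7.8,"hand":50},{"tx":-1,"ty":-41,"tz":0,"spin":7.8,"hand":50},{"tx":-1,"ty":-41,"tz":0,"spin":7.8,"hand":50},{"tx":-1,"ty":-41,"tz":0,"spin":7.8,"hand":50},{"tx":-1,"ty":-41,"tz":0,"spin":7.8,"hand":50},{"tx":0,"ty":-41,"tz":0,"spin":7.8,"hand":50},{"tx":0,"ty":-40,"tz":0,"spin":7.8,"hand":50},{"tx":0,"ty":0,"tz":0,"spin":0,"hand":50}]' | grep -E "pos|grip"
python3 -m creep '[{"tx":0,"ty":0,"tz":0,"spin":0,"hand":50},{"tx":0,"ty":0,"tz":0,"spin":0,"hand":50}]' | grep -E "pos|rot"
python3 - <<'E'
from h import *
s=ctrl.sense();print(s['position'],s['eef_rot'],s['joints'],s['time'])
v=grab('wrist','w7')
E
```

```text
position: [0.3972, -0.2353, 0.1486]
grip_width: 0.0503
position: [0.3963, -0.2292, 0.1488]
eef_rot: [-3.14, -0.002, 1.397]
[ 0.39631244 -0.22915506  0.14879308] [-3.13953544e+00 -1.86672513e-03  1.39685091e+00] [-7.69031363e-01  1.58043289e-01  1.84697433e+00  4.32208763e-04
  1.13932510e+00 -5.95269160e-01] 15.1
```

View pics/w7.png

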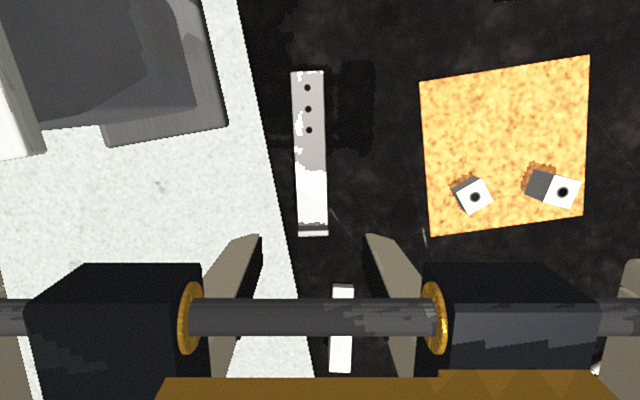

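Bar: open end at rows 70–72 (columns 291–324), stop at row about 230 (columns 299–328). The turn was speed-limited (yaw 80°). The wedge lies at (342,328), partly behind the rod.

```bash
python3 - <<'E'
from h import *
v=load('w7');C=cloud(v);Z=C[:,:,2]
m=((Z>.024)&(Z<.036)).astype(np.uint8);m[:,:270]=0;m[:,345:]=0;m[245:]=0;m[:50]=0
c=max(cv2.findContours(m,0,1)[0],key=cv2.contourArea)
W=np.array([onz(v,*q[0],.03)[:2]*1000 for q in cv2.convexHull(c)],np.float32)
print('top',cv2.boundingRect(c),cv2.minAreaRect(W),np.median(Z[m>0]))
b=cv2.boxPoints(cv2.minAreaRect(W));print(b.round(1))
# side edges line fit per row
rows=range(85,205,3);L=[];R=[]
for r in rows:
    x=np.nonzero(m[r])[0];L.append(onz(v,x.min(),r,.03)[:2]*1000);R.append(onz(v,x.max(),r,.03)[:2]*1000)
for E in(L,R):
    l=cv2.fitLine(np.array(E,np.float32),cv2.DIST_HUBER,0,.01,.01).ravel();print(l.round(3),np.degrees(np.arctan2(l[1],l[0])).round(2))
m2=((Z>.039)&(Z<.046)).astype(np.uint8);m2[:,:270]=0;m2[:,345:]=0;m2[250:]=0;m2[:180]=0
c=max(cv2.findContours(m2,0,1)[0],key=cv2.contourArea);W=np.array([onz(v,*q[0],.042)[:2]*1000 for q in c],np.float32);print('stop',cv2.minAreaRect(W),cv2.boundingRect(c))
for i in range(3): print(ctrl.sense()['position'])
w=load('w1');print('bar corners in w1 check', )
E
```

```text
top (290, 70, 38, 159) ((398.667724609375, -195.46231079101562), (126.30612182617188, 25.334972381591797), 82.3980484008789) 0.02922858646346076
[[ 377.8 -256.4]
 [ 402.9 -259.7]
 [ 419.6 -134.5]
 [ 394.5 -131.2]]
[ 1.35000e-01  9.91000e-01  3.87700e+02 -1.85973e+02] 82.27
[ 1.36000e-01  9.91000e-01  4.11424e+02 -1.90127e+02] 82.2
stop ((390.0177307128906, -257.0791015625), (5.188989162445068, 24.448593139648438), 80.09949493408203) (297, 229, 31, 7)
[ 0.39645252 -0.22895742  0.14911693]
[ 0.39645252 -0.22895742  0.14911693]
[ 0.39645252 -0.22895742  0.14911693]
bar corners in w1 check
```

```bash
(python3 -m creep '[{"tx":3.2,"ty":31.6,"tz":-15,"spin":2.2,"hand":50},{"tx":0,"ty":0,"tz":-30,"spin":0,"hand":50},{"tx":0,"ty":0,"tz":-30,"spin":0,"hand":50},{"tx":0,"ty":0,"tz":-30,"spin":0,"hand":50},{"tx":0,"ty":0,"tz":-20,"spin":0,"hand":50},{"tx":0,"ty":0,"tz":0,"spin":0,"hand":50},{"tx":0,"ty":0,"tz":0,"spin":0,"hand":50},{"tx":0,"ty":0,"tz":0,"spin":0,"hand":50}]'
python3 -m creep '[{"tx":0,"ty":0,"tz":-10,"spin":0,"hand":50},{"tx":0,"ty":0,"tz":-7.5,"spin":0,"hand":50},{"tx":0,"ty":0,"tz":0,"spin":0,"hand":50},{"tx":0,"ty":0,"tz":0,"spin":0,"hand":50},{"tx":0,"ty":0,"tz":0,"spin":0,"hand":50}]' )| grep -E "pos|ft|rot"
python3 - <<'E'
from h import *
v=grab('wrist','w8')
a=cv2.resize(v['p'][60:400,160:480],None,fx=1.6,fy=1.6);cv2.imwrite('pics/w8c.png',a[:,:,::-1])
E
```

```text
position: [0.4007, -0.1989, 0.0261]
eef_rot: [3.14, 0.001, 1.437]
ft_force: [-0.4, -0.7, 0.3]
position: [0.3998, -0.1989, 0.0074]
eef_rot: [3.142, 0.0, 1.436]
ft_force: [0.2, 0.2, -0.3]
```

View pics/w8c.png

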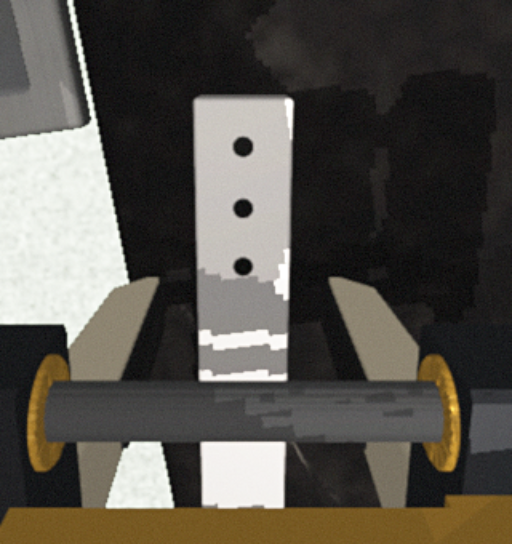

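The bar sits centred between the fingers, its faces parallel to them. Grip, lift and carry.

```bash
(python3 -m creep '[{"tx":0,"ty":0,"tz":-2,"spin":0,"hand":50},{"tx":0,"ty":0,"tz":0,"spin":0,"hand":35},{"tx":0,"ty":0,"tz":0,"spin":0,"hand":15},{"tx":0,"ty":0,"tz":0,"spin":0,"hand":15},{"tx":0,"ty":0,"tz":0,"spin":0,"hand":15},{"tx":0,"ty":0,"tz":0,"spin":0,"hand":15},{"tx":0,"ty":0,"tz":0,"spin":0,"hand":15}]'
python3 -m creep '[{"tx":0,"ty":0,"tz":10,"spin":0,"hand":15},{"tx":0,"ty":0,"tz":30,"spin":0,"hand":15},{"tx":0,"ty":0,"tz":40,"spin":0,"hand":15},{"tx":0,"ty":0,"tz":40,"spin":0,"hand":15},{"tx":0,"ty":0,"tz":20,"spin":0,"hand":15},{"tx":0,"ty":0,"tz":0,"spin":0,"hand":15},{"tx":0,"ty":0,"tz":0,"spin":0,"hand":15}]' )
python3 - <<'E'
from h import *
v=grab('wrist','w9');C=cloud(v);Z=C[:,:,2]
for r in range(90,240,20):
    x=np.nonzero((Z[r,260:360]>.1)&(Z[r,260:360]<.2))[0]+260
    if len(x): print(r,x.min(),x.max(),C[r,int(x.mean())-3].round(4))
E
```

```text
time: 17.2
position: [0.3998, -0.1988, 0.0054]
eef_rot: [3.141, 0.0, 1.437]
ft_force: [0.3, -0.2, 1.4]
grip_width: 0.0247
grasp_force: 30.0
time: 17.9
position: [0.3992, -0.1982, 0.1449]
eef_rot: [-3.141, -0.0, 1.437]
ft_force: [-0.7, -0.0, -5.7]
grip_width: 0.0248
grasp_force: 30.0
130 280 343 [ 0.4049 -0.1358  0.1671]
150 281 342 [ 0.4038 -0.1434  0.1696]
170 281 342 [ 0.4027 -0.1516  0.1684]
190 282 341 [ 0.4016 -0.1596  0.1693]
210 282 341 [ 0.4004 -0.1681  0.1691]
230 283 340 [ 0.3992 -0.1771  0.1684]
```

The bar is held and level.

```bash
(python3 -m creep '[{"tx":7.05,"ty":32.6,"tz":0,"spin":2.56,"hand":15},{"tx":7.05,"ty":32.6,"tz":0,"spin":2.56,"hand":15},{"tx":7.05,"ty":32.6,"tz":0,"spin":2.56,"hand":15},{"tx":7.05,"ty":32.6,"tz":0,"spin":2.56,"hand":15},{"tx":7.05,"ty":32.6,"tz":0,"spin":2.56,"hand":15},{"tx":7.05,"ty":32.6,"tz":0,"spin":2.56,"hand":15},{"tx":7.05,"ty":32.6,"tz":0,"spin":2.56,"hand":15},{"tx":7.05,"ty":32.6,"tz":0,"spin":2.56,"hand":15},{"tx":0,"ty":0,"tz":0,"spin":0,"hand":15},{"tx":0,"ty":0,"tz":0,"spin":0,"hand":15}]'
python3 -m creep '[{"tx":0,"ty":0,"tz":-30,"spin":0,"hand":15},{"tx":0,"ty":0,"tz":-15,"spin":0,"hand":15},{"tx":0,"ty":0,"tz":0,"spin":0,"hand":15},{"tx":0,"ty":0,"tz":0,"spin":0,"hand":15},{"tx":0,"ty":0,"tz":0,"spin":0,"hand":15},{"tx":0,"ty":0,"tz":0,"spin":0,"hand":15}]' )
python3 - <<'E'
from h import *
s=ctrl.sense();print(s['position'],s['eef_rot'],s['time'])
v=grab('wrist','w10');t=grab('scene','s10')
x,y=[int(k) for k in proj(t,np.array([.455,.065,.06]))];print(x,y)
a=np.vstack([cv2.resize(v['p'][0:240,180:440],(520,480))]);b=cv2.resize(t['p'][max(0,y-70):y+50,x-80:x+80],(640,480)) 
cv2.imwrite('pics/w10c.png',cv2.resize(np.hstack([a,b]),(800,331))[:,:,::-1])
E
```

```text
time: 18.95
position: [0.4547, 0.0627, 0.1435]
eef_rot: [-3.138, -0.001, 1.796]
ft_force: [-0.2, 0.0, -4.4]
grip_width: 0.0249
grasp_force: 30.0
time: 19.55
position: [0.4569, 0.0616, 0.1012]
eef_rot: [3.14, 0.001, 1.793]
ft_force: [-0.4, -0.2, -4.8]
grip_width: 0.025
grasp_force: 30.0
[0.45689616 0.06161661 0.10121276] [3.13997198e+00 6.45737207e-04 1.79329883e+00] 19.55
261 172
```

View pics/w10c.png

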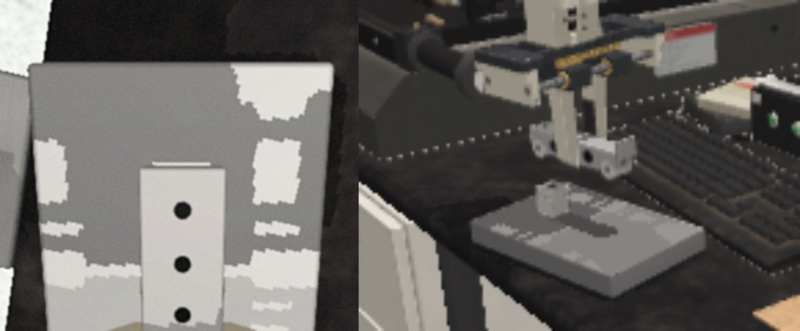

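The white strip of the stack (crop x 152–210) shows just beyond the bar's open end (141–224), laterally centred with it. In the scene crop the bar hangs level above the stack.

```bash
python3 - <<'E'
from h import *
v=load('w10');g=cv2.cvtColor(v['p'],cv2.COLOR_RGB2GRAY);C=cloud(v);Z=C[:,:,2]
print(g[108:132,300:322].mean(1).round(0), Z[108:132,311].round(3))
for r in range(117,121): print(r,g[r,284:340])
E
```

```text
[134. 134. 133. 134. 134. 134. 133. 132. 126. 154. 218. 216. 145. 114.
 159. 192. 204. 207. 206. 206. 204. 205. 206. 205.] [0.029 0.029 0.029 0.03  0.029 0.03  0.03  0.033 0.05  0.059 0.059 0.109
 0.119 0.124 0.125 0.126 0.124 0.125 0.126 0.125 0.125 0.124 0.124 0.125]
117 [132 138 133 138 131 125 170 189 168 156 151 153 155 157 156 155 150 153
 155 150 155 153 153 157 151 151 154 157 152 152 151 156 156 155 158 153
 157 158 156 155 151 152 149 159 157 156 157 153 145 133 135 136 133 130
 136 134]
118 [133 134 134 135 132 129 192 226 222 215 219 219 215 216 218 218 217 218
 220 219 213 221 216 219 219 217 221 217 220 220 218 217 219 214 218 217
 216 221 216 219 216 218 219 220 222 223 217 220 178 137 133 133 135 130
 132 134]
119 [128 132 125 120 125 123 150 183 197 208 215 213 217 215 215 216 213 216
 217 212 213 213 219 215 215 220 215 215 216 220 215 216 218 217 216 219
 219 217 217 219 217 216 219 217 216 213 220 216 172 136 122 128 126 126
 130 126]
120 [125 120 114 108 109 112 106 119 125 143 145 148 147 140 146 145 147 148
 141 145 144 146 146 143 145 149 139 147 150 144 146 142 142 145 145 144
 149 147 144 149 148 147 145 149 142 147 148 147 130 116 114 108 118 113
 110 115]
```

```bash
python3 - <<'E'
from h import *
v=load('w10');g=cv2.cvtColor(v['p'],cv2.COLOR_RGB2GRAY);Z=cloud(v)[:,:,2]
L=np.array([-.2209,.9753]);S=np.array([.9753,.2209]);p=np.array([.4569,.0616])
x=[np.nonzero((Z[r,270:350]>.11))[0]+270 for r in(126,130,134)];print([(k.min(),k.max()) for k in x])
A=onz(v,311.3,117.2,.06)[:2];
for zb in(.125,.1265):
  B=onz(v,311.9,121.8,zb)[:2]; print('stack centre along',((A-p)@L*1000-12).round(1),'lat',((A-p)@S*1000).round(1),'roller along',((B-p)@L*1000-12).round(1),'lat',((B-p)@S*1000).round(1))
E
```

```text
[(np.int64(280), np.int64(343)), (np.int64(280), np.int64(343)), (np.int64(280), np.int64(343))]
stack centre along 53.4 lat -1.0 roller along 54.3 lat -0.7
stack centre along 53.4 lat -1.0 roller along 54.4 lat -0.7
```

```bash
(python3 -m creep '[{"tx":-0.3,"ty":1.2,"tz":-20,"spin":0,"hand":15},{"tx":0,"ty":0,"tz":-12,"spin":0,"hand":15},{"tx":0,"ty":0,"tz":0,"spin":0,"hand":15},{"tx":0,"ty":0,"tz":0,"spin":0,"hand":15},{"tx":0,"ty":0,"tz":0,"spin":0,"hand":15}]'
python3 -m creep '[{"tx":0,"ty":0,"tz":-1,"spin":0,"hand":15},{"tx":0,"ty":0,"tz":0,"spin":0,"hand":15}]'
python3 -m creep '[{"tx":0,"ty":0,"tz":-1,"spin":0,"hand":15},{"tx":0,"ty":0,"tz":0,"spin":0,"hand":15}]' )| grep -E "pos|ft|rot"
```

```text
position: [0.4567, 0.0632, 0.0692]
eef_rot: [3.14, 0.001, 1.794]
ft_force: [1.2, -0.6, -4.8]
position: [0.4562, 0.0632, 0.0678]
eef_rot: [3.141, 0.0, 1.794]
ft_force: [-0.1, 0.7, -4.3]
position: [0.4558, 0.0633, 0.0664]
eef_rot: [3.142, 0.0, 1.794]
ft_force: [-0.3, -0.3, -4.9]
```

```bash
(python3 -m creep '[{"tx":0,"ty":0,"tz":-1,"spin":0,"hand":15},{"tx":0,"ty":0,"tz":0,"spin":0,"hand":15}]'
python3 -m creep '[{"tx":0,"ty":0,"tz":-1,"spin":0,"hand":15},{"tx":0,"ty":0,"tz":0,"spin":0,"hand":15}]'
python3 -m creep '[{"tx":0.06,"ty":-0.27,"tz":-1,"spin":0,"hand":15},{"tx":0,"ty":0,"tz":0,"spin":0,"hand":15}]' )| grep -E "pos|ft|rot"
```

```text
position: [0.4559, 0.0632, 0.0653]
eef_rot: [3.141, 0.0, 1.794]
ft_force: [0.2, 0.4, -3.7]
position: [0.4562, 0.0631, 0.0647]
eef_rot: [3.141, 0.0, 1.794]
ft_force: [-1.0, -0.4, 0.1]
position: [0.4563, 0.0628, 0.0636]
eef_rot: [3.141, 0.0, 1.794]
ft_force: [-0.7, -1.1, 2.1]
```

The roller is on the stack and the bar starts to pivot at about 7 N. Continue the arc.

```bash
(python3 -m creep '[{"tx":0.06,"ty":-0.27,"tz":-1,"spin":0,"hand":15},{"tx":0.06,"ty":-0.27,"tz":-1,"spin":0,"hand":15},{"tx":0.06,"ty":-0.27,"tz":-1,"spin":0,"hand":15},{"tx":0.06,"ty":-0.27,"tz":-1,"spin":0,"hand":15},{"tx":0,"ty":0,"tz":0,"spin":0,"hand":15}]'
python3 -m creep '[{"tx":0.06,"ty":-0.27,"tz":-1,"spin":0,"hand":15},{"tx":0.06,"ty":-0.27,"tz":-1,"spin":0,"hand":15},{"tx":0.06,"ty":-0.27,"tz":-1,"spin":0,"hand":15},{"tx":0.06,"ty":-0.27,"tz":-1,"spin":0,"hand":15},{"tx":0,"ty":0,"tz":0,"spin":0,"hand":15}]' )| grep -E "pos|ft|rot"
python3 - <<'E'
from h import *
v=grab('wrist','w11');t=grab('scene','s11');C=cloud(v)
for r in range(130,235,20): print(C[r,311].round(4))
b=cv2.resize(t['p'][110:230,180:340],(640,480)) 
cv2.imwrite('pics/s11c.png',b[:,:,::-1])
E
```

```text
position: [0.4564, 0.0618, 0.0593]
eef_rot: [3.141, 0.0, 1.794]
ft_force: [0.3, -2.0, 1.8]
position: [0.4565, 0.0608, 0.0552]
eef_rot: [3.142, -0.0, 1.794]
ft_force: [-0.2, -1.8, 1.9]
[0.4413 0.123  0.0912]
[0.443  0.1158 0.0894]
[0.4447 0.1083 0.0882]
[0.4464 0.1004 0.0871]
[0.4483 0.0923 0.0863]
[0.4503 0.0834 0.0843]
```

View pics/s11c.png

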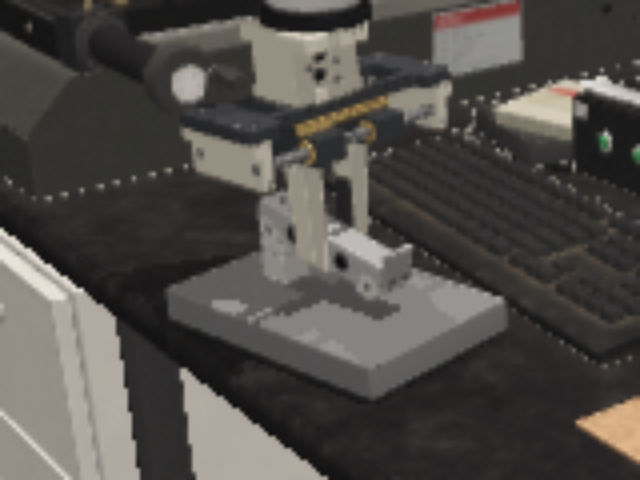

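The bar is tilting in the grip, stop end downward (about 9.6°), with its open end on the stack. Continue.

```bash
(python3 -m creep '[{"tx":0.06,"ty":-0.27,"tz":-1,"spin":0,"hand":15},{"tx":0.06,"ty":-0.27,"tz":-1,"spin":0,"hand":15},{"tx":0.06,"ty":-0.27,"tz":-1,"spin":0,"hand":15},{"tx":0.06,"ty":-0.27,"tz":-1,"spin":0,"hand":15},{"tx":0,"ty":0,"tz":0,"spin":0,"hand":15}]'
python3 -m creep '[{"tx":0.06,"ty":-0.27,"tz":-1,"spin":0,"hand":15},{"tx":0.06,"ty":-0.27,"tz":-1,"spin":0,"hand":15},{"tx":0,"ty":0,"tz":0,"spin":0,"hand":15}]' 
python3 -m creep '[{"tx":0.06,"ty":-0.27,"tz":-1,"spin":0,"hand":15},{"tx":0,"ty":0,"tz":0,"spin":0,"hand":15}]')| grep -E "pos|ft|rot"
```

```text
position: [0.4566, 0.0599, 0.0512]
eef_rot: [-3.142, -0.0, 1.794]
ft_force: [0.8, -1.1, 1.3]
position: [0.4567, 0.0594, 0.0492]
eef_rot: [-3.141, -0.0, 1.794]
ft_force: [0.1, 1.6, 0.9]
position: [0.4568, 0.0593, 0.0487]
eef_rot: [3.141, -0.001, 1.794]
ft_force: [0.0, 1.1, 5.4]
```

```bash
(python3 -m creep '[{"tx":0,"ty":0,"tz":0,"spin":0,"hand":27},{"tx":0,"ty":0,"tz":0,"spin":0,"hand":30},{"tx":0,"ty":0,"tz":0,"spin":0,"hand":45},{"tx":0,"ty":0,"tz":0,"spin":0,"hand":45},{"tx":0,"ty":0,"tz":0,"spin":0,"hand":45},{"tx":0,"ty":0,"tz":10,"spin":0,"hand":45},{"tx":0,"ty":0,"tz":40,"spin":0,"hand":45},{"tx":7,"ty":-30,"tz":35,"spin":0,"hand":45},{"tx":6,"ty":-25,"tz":25,"spin":0,"hand":45},{"tx":0,"ty":0,"tz":0,"spin":0,"hand":45}]'
python3 -m creep '[{"tx":0,"ty":0,"tz":0,"spin":0,"hand":45},{"tx":0,"ty":0,"tz":0,"spin":0,"hand":45}]' )| grep -E "pos|ft|rot"
python3 - <<'E'
from h import *
v=grab('wrist','w12');t=grab('scene','s12');C=cloud(v)
for r in range(70,250,15): print(r,C[r,311].round(4))
b=cv2.resize(t['p'][120:225,190:330],(400,300));a=cv2.resize(v['p'][0:300,110:510],(400,300)) 
cv2.imwrite('pics/s12c.png',np.hstack([a,b])[:,:,::-1])
E
```

```text
position: [0.4734, 0.0011, 0.1629]
eef_rot: [3.134, 0.005, 1.792]
ft_force: [-0.0, 0.9, 0.2]
position: [0.4686, 0.0048, 0.1574]
eef_rot: [-3.14, -0.001, 1.794]
ft_force: [0.2, -0.0, -0.1]
70 [0.4465 0.0956 0.0833]
85 [0.4485 0.0868 0.0824]
100 [0.4505 0.0777 0.0804]
115 [0.4526 0.0681 0.0751]
130 [0.4549 0.0582 0.0731]
145 [0.4573 0.0476 0.0679]
160 [0.4597 0.0368 0.0664]
175 [0.4623 0.0252 0.0623]
190 [0.4651 0.0131 0.0586]
205 [0.4676 0.0017 0.0597]
220 [ 0.4724 -0.0199  0.0298]
235 [ 0.4754 -0.0333  0.0301]
```

View pics/s12c.png

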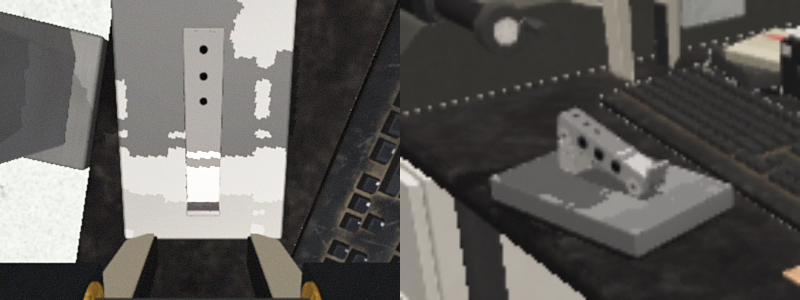

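The left half shows the bar centred across the plate, stop end near (203,205) in the crop. The right half shows it sloping down from the stack to the stop on the plate. I have used up my picture views (one over the 14, in fact), so from here I use numbers only.

```bash
cat >> h.py <<'E'
L=np.array([-.2209,.9753]);S=np.array([.9753,.2209])
def barpose(v):
    """plate-frame (along L, lateral S, from stack point) numbers for the bar top, using depth mask + fit"""
    C=cloud(v);Z=C[:,:,2];o=np.array([.4448,.1124])
    a=(C[:,:,:2]-o)@L*1000;l=(C[:,:,:2]-o)@S*1000
    return a,l,Z*1000
E
python3 - <<'E'
from h import *
v=load('w12');a,l,z=barpose(v)
m=(abs(l)<9)&(a<5)&(a>-95)&(z>48)
A=np.c_[a[m],l[m],np.ones(m.sum())]
k=np.ones(m.sum(),bool)
for i in range(4):
    c=np.linalg.lstsq(A[k],z[m][k],rcond=None)[0];r=z[m]-A@c;k=abs(r)<2
print('slope deg',np.degrees(np.arctan(c[0])),np.degrees(np.arctan(c[1])),'z at a=0',c[2],'n',k.sum(),'rms',r[k].std())
pl=(abs(l)>25)&(abs(l)<50)&(a<0)&(a>-110)&(abs(z-30)<5);print('plate z',np.median(z[pl]))
Ap=np.c_[a[pl],l[pl],np.ones(pl.sum())];print('plate tilt',np.degrees(np.linalg.lstsq(Ap,z[pl],rcond=None)[0][:2]))
# edges of top by depth
b=(z>46)&(abs(l)<30)
for r in range(40,222,15):
    x=np.nonzero(b[r,250:380])[0]+250
    if len(x): print(r,'lat',l[r,x.min()].round(1),l[r,x.max()].round(1),'cols',x.min(),x.max(),'a',a[r,312].round(1),'z',z[r,312].round(1))
g=cv2.cvtColor(v['p'],cv2.COLOR_RGB2GRAY);print('top edge',[(r,g[r,305:320].mean().round(0),z[r,312].round(0)) for r in range(22,38)])
print('stop',[(r,g[r,300:325].mean().round(0),z[r,312].round(0),a[r,312].round(0)) for r in range(196,220)])
E
```

```text
slope deg 15.439538191035334 -0.18359168792907676 z at a=0 89.84141225691671 n 2569 rms 0.8086772677277989
plate z 29.228103425169145
plate tilt [-0.00849541  0.01009018]
40 lat -13.0 11.3 cols 293 333 a -0.1 z 90.1
55 lat -13.2 10.9 cols 293 332 a -8.3 z 87.3
70 lat -12.9 11.3 cols 294 332 a -16.9 z 85.4
85 lat -14.1 -1.0 cols 293 342 a -25.8 z 82.6
100 lat -13.4 11.1 cols 294 331 a -35.1 z 77.9
115 lat -14.1 11.9 cols 294 331 a -44.9 z 75.6
130 lat -1.0 11.1 cols 260 330 a -55.2 z 71.8
145 lat -13.5 11.8 cols 295 330 a -65.7 z 70.7
160 lat -13.1 11.0 cols 296 329 a -77.0 z 66.8
175 lat -13.4 -1.0 cols 296 358 a -88.8 z 62.8
190 lat -12.9 10.8 cols 297 328 a -101.5 z 57.8
205 lat -1.0 10.9 cols 266 328 a -113.0 z 59.5
220 lat -1.0 -1.0 cols 265 265 a -135.1 z 30.1
top edge [(22, np.float64(139.0), np.float64(29.0)), (23, np.float64(138.0), np.float64(30.0)), (24, np.float64(136.0), np.float64(77.0)), (25, np.float64(136.0), np.float64(83.0)), (26, np.float64(137.0), np.float64(87.0)), (27, np.float64(137.0), np.float64(91.0)), (28, np.float64(166.0), np.float64(91.0)), (29, np.float
[... 1211 characters left out ...]
09, np.float64(90.0), np.float64(63.0), np.float64(-115.0)), (210, np.float64(137.0), np.float64(65.0), np.float64(-115.0)), (211, np.float64(201.0), np.float64(66.0), np.float64(-116.0)), (212, np.float64(222.0), np.float64(66.0), np.float64(-117.0)), (213, np.float64(216.0), np.float64(65.0), np.float64(-118.0)), (214, np.float64(208.0), np.float64(64.0), np.float64(-119.0)), (215, np.float64(192.0), np.float64(65.0), np.float64(-119.0)), (216, np.float64(199.0), np.float64(30.0), np.float64(-131.0)), (217, np.float64(213.0), np.float64(28.0), np.float64(-133.0)), (218, np.float64(213.0), np.float64(29.0), np.float64(-134.0)), (219, np.float64(213.0), np.float64(30.0), np.float64(-134.0))]
```

```bash
python3 - <<'E'
from h import *
v=load('w12');o=np.array([.4448,.1124])
for r,z,e in((27.6,.0927,5.45),(201.6,.0555,-112.8)):
    X=onz(v,312,r,z)[:2]; print('delta along',((X-o)@L*1000-e).round(2),'lat',((X-o)@S*1000).round(2))
# stack side + roller in scene view: column profile by 3D: points around stack
t=load('s12');C=cloud(t);a=(C[:,:,:2]-o)@L*1000;l=(C[:,:,:2]-o)@S*1000;z=C[:,:,2]*1000
m=(abs(a)<25)&(abs(l)<20)&(z>33)&(z<57)
ys,xs=np.nonzero(m);print('stack px',xs.min(),xs.max(),ys.min(),ys.max(),len(xs))
for y in range(ys.min(),ys.max()+1,2):
    k=xs[ys==y]; print(y,k.min(),k.max(),'a',a[y,k.min()].round(1),a[y,k.max()].round(1),'l',l[y,k].mean().round(1),'z',z[y,k].mean().round(1),t['p'][y,k.min()-2:k.max()+3].mean(1).round(0).tolist()[:14])
E
```

```text
delta along 0.83 lat -1.46
delta along 1.37 lat -1.42
stack px 245 256 171 179 73
171 245 246 a 15.4 7.9 l -9.3 z 53.5 [41.0, 44.0, 92.0, 137.0, 136.0, 137.0]
173 245 253 a 9.5 -11.0 l -10.5 z 51.6 [109.0, 92.0, 116.0, 135.0, 144.0, 116.0, 133.0, 129.0, 138.0, 127.0, 104.0, 124.0, 117.0]
175 246 256 a 5.0 -11.8 l -6.4 z 44.8 [96.0, 116.0, 135.0, 136.0, 136.0, 135.0, 135.0, 128.0, 129.0, 128.0, 128.0, 127.0, 125.0, 130.0]
177 246 256 a 6.3 -11.0 l -6.7 z 38.4 [96.0, 106.0, 136.0, 136.0, 135.0, 136.0, 135.0, 123.0, 128.0, 129.0, 128.0, 128.0, 127.0, 101.0]
179 250 253 a -10.4 -17.0 l -10.7 z 35.0 [153.0, 136.0, 136.0, 133.0, 128.0, 128.0, 105.0, 94.0]
```

The bar agrees with expectation: slope about 17.6°, and the roller within about 0.5 mm of the stack centre after the camera bias. Now the wedge.

```bash
(python3 -m creep '[{"tx":-7.3,"ty":-41.7,"tz":0,"spin":-2,"hand":45},{"tx":-7.3,"ty":-41.7,"tz":0,"spin":-2,"hand":45},{"tx":-7.3,"ty":-41.7,"tz":0,"spin":-2,"hand":45},{"tx":-7.3,"ty":-41.7,"tz":0,"spin":-2,"hand":45},{"tx":-7.3,"ty":-41.7,"tz":0,"spin":-2,"hand":45},{"tx":-7.3,"ty":-41.7,"tz":0,"spin":-2,"hand":45},{"tx":-7.3,"ty":-41.7,"tz":0,"spin":-2,"hand":45},{"tx":-7.3,"ty":-41.7,"tz":0,"spin":-2,"hand":45},{"tx":-7.3,"ty":-41.7,"tz":0,"spin":-2,"hand":45},{"tx":-7.3,"ty":-41.7,"tz":0,"spin":-2,"hand":45}]'
python3 -m creep '[{"tx":0,"ty":0,"tz":0,"spin":0,"hand":45},{"tx":0,"ty":0,"tz":0,"spin":0,"hand":45},{"tx":0,"ty":0,"tz":0,"spin":0,"hand":45}]' )| grep -E "pos|rot"
python3 - <<'E'
from h import *
v=grab('wrist','w13');s=ctrl.sense();print(s['position'],s['eef_rot'],s['time'])
C=cloud(v);X,Y,Z=C[:,:,0],C[:,:,1],C[:,:,2]
m=((Z>.006)&(Z<.04)&(X>.36)&(X<.44)&(Y<-.31)&(Y>-.43)).astype(np.uint8);m[235:,:270]=0
c=max(cv2.findContours(m,0,1)[0],key=cv2.contourArea);print('bbox',cv2.boundingRect(c))
for r in range(60,240,8):
    x=np.nonzero(m[r])[0]
    if len(x): print(r,x.min(),x.max(),C[r,int(x.mean())].round(4),(onz(v,x.min()-.5,r,C[r,int(x.mean()),2])[:2]*1000).round(1),(onz(v,x.max()+.5,r,C[r,int(x.mean()),2])[:2]*1000).round(1))
E
```

```text
position: [0.3964, -0.4135, 0.1571]
eef_rot: [-3.14, -0.002, 1.444]
position: [0.397, -0.4112, 0.1574]
eef_rot: [-3.14, -0.002, 1.446]
[ 0.39714552 -0.41119137  0.15782213] [-3.14072073e+00 -1.55353652e-03  1.44659991e+00] 25.9
bbox (293, 92, 32, 94)
92 302 311 [ 0.4008 -0.3291  0.0081] [ 397.  -328.6] [ 405.4 -329.7]
100 301 324 [ 0.405  -0.3362  0.0087] [ 395.3 -335. ] [ 415.6 -337.5]
108 301 323 [ 0.4042 -0.3427  0.0116] [ 394.5 -341.5] [ 413.9 -343.9]
116 300 322 [ 0.4025 -0.3492  0.013 ] [ 392.8 -347.9] [ 412.2 -350.4]
124 299 322 [ 0.4009 -0.3555  0.0159] [ 391.2 -354.3] [ 411.4 -356.8]
132 298 321 [ 0.3992 -0.3619  0.0176] [ 389.6 -360.7] [ 409.8 -363.2]
140 297 320 [ 0.3976 -0.3683  0.0196] [ 387.9 -367.1] [ 408.1 -369.6]
148 297 319 [ 0.3968 -0.3747  0.0216] [ 387.1 -373.5] [ 406.4 -376. ]
156 296 319 [ 0.3952 -0.381   0.024 ] [ 385.5 -379.8] [ 405.6 -382.3]
164 295 318 [ 0.3935 -0.3873  0.0261] [ 383.9 -386.1] [ 404.  -388.6]
172 294 317 [ 0.3919 -0.3937  0.0278] [ 382.3 -392.5] [ 402.4 -395. ]
180 293 316 [ 0.3903 -0.3998  0.031 ] [ 380.7 -398.6] [ 400.7 -401.1]
```

```bash
(python3 -m creep '[{"tx":-1.6,"ty":26.4,"tz":-15,"spin":-6,"hand":45},{"tx":0,"ty":0,"tz":-35,"spin":0,"hand":45},{"tx":0,"ty":0,"tz":-35,"spin":0,"hand":45},{"tx":0,"ty":0,"tz":-25,"spin":0,"hand":45},{"tx":0,"ty":0,"tz":0,"spin":0,"hand":45},{"tx":0,"ty":0,"tz":0,"spin":0,"hand":45},{"tx":0,"ty":0,"tz":0,"spin":0,"hand":45},{"tx":0,"ty":0,"tz":0,"spin":0,"hand":45}]')| grep -E "pos|rot|ft"
python3 - <<'E'
from h import *
v=grab('wrist','w14');s=ctrl.sense();p=s['position'];y=s['eef_rot'][2];print(p,np.degrees(y))
C=cloud(v);d=C[:,:,:2]-p[:2];f=(d@[np.cos(y),np.sin(y)])*1000;l=(d@[-np.sin(y),np.cos(y)])*1000;z=C[:,:,2]*1000
for r in range(60,262,12):
    x=np.nonzero((z[r]>5)&(z[r]<38)&(abs(l[r])<14)&(abs(f[r])<80))[0]
    if len(x): print(r,x.min(),x.max(),(x.min()+x.max())/2,'f',f[r,x].mean().round(1),'l',l[r,x].min().round(1),l[r,x].max().round(1),'z',np.median(z[r,x]).round(1))
E
```

```text
position: [0.3961, -0.3875, 0.0502]
eef_rot: [3.139, 0.002, 1.341]
ft_force: [0.1, 0.1, -1.0]
[ 0.3959339  -0.38743454  0.0499274 ] 76.79684009487971
132 293 327 310.0 f 56.5 l -7.6 12.0 z 7.9
144 293 327 310.0 f 49.8 l -7.6 12.0 z 9.8
156 293 327 310.0 f 43.2 l -7.6 12.0 z 12.3
168 293 327 310.0 f 36.6 l -7.6 11.9 z 14.2
180 293 327 310.0 f 30.0 l -7.6 11.9 z 16.3
192 293 327 310.0 f 23.5 l -7.5 12.0 z 18.3
204 293 327 310.0 f 16.9 l -7.5 11.9 z 20.2
216 293 327 310.0 f 10.3 l -7.5 11.9 z 22.4
228 293 327 310.0 f 3.9 l -7.5 11.9 z 24.6
240 293 328 310.5 f -2.6 l -8.1 11.9 z 26.6
252 294 328 311.0 f -9.2 l -8.1 11.3 z 28.3
```

```bash
(python3 -m creep '[{"tx":-0.7,"ty":0.2,"tz":-15,"spin":0,"hand":45},{"tx":0,"ty":0,"tz":-15,"spin":0,"hand":45},{"tx":0,"ty":0,"tz":-10,"spin":0,"hand":45},{"tx":0,"ty":0,"tz":-3,"spin":0,"hand":45},{"tx":0,"ty":0,"tz":0,"spin":0,"hand":45},{"tx":0,"ty":0,"tz":0,"spin":0,"hand":45},{"tx":0,"ty":0,"tz":0,"spin":0,"hand":45}]'
python3 -m creep '[{"tx":0,"ty":0,"tz":0,"spin":0,"hand":30},{"tx":0,"ty":0,"tz":0,"spin":0,"hand":12},{"tx":0,"ty":0,"tz":0,"spin":0,"hand":12},{"tx":0,"ty":0,"tz":0,"spin":0,"hand":12},{"tx":0,"ty":0,"tz":0,"spin":0,"hand":12},{"tx":0,"ty":0,"tz":0,"spin":0,"hand":12}]')
```

```text
time: 27.45
position: [0.3949, -0.3869, 0.006]
eef_rot: [3.141, 0.001, 1.34]
ft_force: [-0.4, -0.1, -0.6]
grip_width: 0.0448
grasp_force: 0.0
time: 28.05
position: [0.3947, -0.3866, 0.0055]
eef_rot: [3.141, 0.0, 1.34]
ft_force: [1.0, -0.7, 2.0]
grip_width: 0.0198
grasp_force: 30.0
```

```bash
(python3 -m creep '[{"tx":0,"ty":0,"tz":10,"spin":0,"hand":12},{"tx":0,"ty":0,"tz":40,"spin":0,"hand":12},{"tx":0,"ty":0,"tz":40,"spin":0,"hand":12},{"tx":0,"ty":0,"tz":44.5,"spin":0,"hand":12},{"tx":7.06,"ty":40.8,"tz":0,"spin":2.6,"hand":12},{"tx":7.06,"ty":40.8,"tz":0,"spin":2.6,"hand":12},{"tx":7.06,"ty":40.8,"tz":0,"spin":2.6,"hand":12},{"tx":7.06,"ty":40.8,"tz":0,"spin":2.6,"hand":12},{"tx":7.06,"ty":40.8,"tz":0,"spin":2.6,"hand":12},{"tx":7.06,"ty":40.8,"tz":0,"spin":2.6,"hand":12}]'
python3 -m creep '[{"tx":7.06,"ty":40.8,"tz":0,"spin":2.6,"hand":12},{"tx":7.06,"ty":40.8,"tz":0,"spin":2.6,"hand":12},{"tx":7.06,"ty":40.8,"tz":0,"spin":2.6,"hand":12},{"tx":7.06,"ty":40.8,"tz":0,"spin":2.6,"hand":12},{"tx":0,"ty":0,"tz":0,"spin":0,"hand":12},{"tx":0,"ty":0,"tz":0,"spin":0,"hand":12},{"tx":0,"ty":0,"tz":0,"spin":0,"hand":12},{"tx":0,"ty":0,"tz":0,"spin":0,"hand":12}]')| grep -E "pos|rot|ft|grip"
cat >> h.py <<'E'
def prof(v,c0=280,c1=345,rows=range(20,262,12),col=None):
    a,l,z=barpose(v)
    for r in rows:
        x=np.nonzero((z[r]>45)&(abs(l[r])<16))[0]; x=x[(x>c0)&(x<c1)]
        if len(x): print(r,'cols',x.min(),x.max(),'a',np.median(a[r,x]).round(1),'l',l[r,x].min().round(1),l[r,x].max().round(1),'z',np.median(z[r,x]).round(1))
E
python3 - <<'E'
from h import *
v=grab('wrist','w15');s=ctrl.sense();p=s['position'];print(p,np.degrees(s['eef_rot'][2]),s['time'])
d=p[:2]-[.4448,.1124];print('TCP a,l',d@L*1000,d@S*1000);prof(v)
E
```

```text
position: [0.4365, -0.1399, 0.1402]
eef_rot: [-3.141, -0.0, 1.614]
ft_force: [1.1, 0.0, -1.4]
grip_width: 0.0197
position: [0.465, 0.0203, 0.1399]
eef_rot: [-3.141, 0.0, 1.792]
ft_force: [-0.1, -0.6, -2.3]
grip_width: 0.0196
[0.46503528 0.02032651 0.13989107] 102.65801683068663 29.9
TCP a,l -94.26925062623337 -0.6035660750050784
44 cols 305 305 a -20.6 l -1.2 -1.2 z 305.3
56 cols 291 334 a 4.5 l -13.0 11.2 z 91.1
68 cols 291 334 a -1.7 l -13.3 11.5 z 89.4
80 cols 292 333 a -8.1 l -12.8 11.1 z 87.3
92 cols 292 333 a -14.8 l -13.1 11.3 z 85.4
104 cols 292 333 a -21.7 l -13.3 12.0 z 83.1
116 cols 284 332 a -28.8 l -13.8 11.2 z 80.7
128 cols 293 332 a -36.3 l -13.1 11.4 z 78.5
140 cols 291 334 a -37.2 l -10.8 8.8 z 142.2
152 cols 291 334 a -42.5 l -10.7 8.8 z 143.7
164 cols 291 334 a -47.7 l -10.8 8.8 z 145.3
176 cols 291 334 a -52.9 l -10.8 8.8 z 147.2
188 cols 290 333 a -58.1 l -11.3 8.3 z 148.7
200 cols 290 337 a -63.3 l -11.3 8.3 z 150.3
212 cols 290 333 a -68.4 l -11.2 8.2 z 152.1
224 cols 290 333 a -73.6 l -11.2 8.2 z 153.6
236 cols 282 344 a -79.0 l -15.7 14.1 z 154.8
248 cols 281 344 a -83.7 l -15.1 13.0 z 157.3
260 cols 281 344 a -88.8 l -14.1 12.0 z 158.9
```

The wedge is level in the grip and laterally within about 0.3 mm of the bar's centre line. Descend.

```bash
(python3 -m creep '[{"tx":0.3,"ty":0.1,"tz":-20,"spin":0,"hand":12},{"tx":0,"ty":0,"tz":-20,"spin":0,"hand":12},{"tx":0,"ty":0,"tz":-12,"spin":0,"hand":12},{"tx":0,"ty":0,"tz":0,"spin":0,"hand":12},{"tx":0,"ty":0,"tz":0,"spin":0,"hand":12},{"tx":0,"ty":0,"tz":0,"spin":0,"hand":12}]'
python3 -m creep '[{"tx":0,"ty":0,"tz":-1,"spin":0,"hand":12},{"tx":0,"ty":0,"tz":0,"spin":0,"hand":12}]'
python3 -m creep '[{"tx":0,"ty":0,"tz":-1,"spin":0,"hand":12},{"tx":0,"ty":0,"tz":0,"spin":0,"hand":12}]'
python3 -m creep '[{"tx":0,"ty":0,"tz":-1,"spin":0,"hand":12},{"tx":0,"ty":0,"tz":0,"spin":0,"hand":12}]'
python3 -m creep '[{"tx":0,"ty":0,"tz":-1,"spin":0,"hand":12},{"tx":0,"ty":0,"tz":0,"spin":0,"hand":12}]')| grep -E "pos|ft"
```

```text
position: [0.4661, 0.0211, 0.0887]
ft_force: [-0.2, -0.4, -2.1]
position: [0.4658, 0.0215, 0.0873]
ft_force: [0.2, 0.4, -2.0]
position: [0.4654, 0.0217, 0.0859]
ft_force: [-0.1, 0.8, -2.6]
position: [0.4655, 0.0217, 0.0848]
ft_force: [0.2, 0.0, -1.4]
position: [0.4658, 0.0217, 0.0842]
ft_force: [-0.5, 0.4, 2.3]
```

```bash
(python3 -m creep '[{"tx":0.03,"ty":-0.12,"tz":-1,"spin":0,"hand":12},{"tx":0.03,"ty":-0.12,"tz":-1,"spin":0,"hand":12},{"tx":0.03,"ty":-0.12,"tz":-1,"spin":0,"hand":12},{"tx":0,"ty":0,"tz":0,"spin":0,"hand":12}]'
python3 -m creep '[{"tx":0.03,"ty":-0.12,"tz":-1,"spin":0,"hand":12},{"tx":0.03,"ty":-0.12,"tz":-1,"spin":0,"hand":12},{"tx":0.03,"ty":-0.12,"tz":-1,"spin":0,"hand":12},{"tx":0,"ty":0,"tz":0,"spin":0,"hand":12}]'
python3 -m creep '[{"tx":0.03,"ty":-0.12,"tz":-1,"spin":0,"hand":12},{"tx":0.03,"ty":-0.12,"tz":-1,"spin":0,"hand":12},{"tx":0.03,"ty":-0.12,"tz":-1,"spin":0,"hand":12},{"tx":0,"ty":0,"tz":0,"spin":0,"hand":12}]'
)| grep -E "pos|ft"
python3 - <<'E'
from h import *
v=grab('wrist','w16');prof(v)
E
```

```text
position: [0.466, 0.021, 0.081]
ft_force: [0.8, -2.1, 3.6]
position: [0.4659, 0.0206, 0.0778]
ft_force: [0.9, -4.2, 3.6]
position: [0.4658, 0.0205, 0.0748]
ft_force: [1.6, -3.2, 3.9]
32 cols 281 342 a 5.4 l -12.5 11.0 z 91.4
44 cols 281 342 a 1.3 l -12.6 11.4 z 90.2
56 cols 281 341 a -2.9 l -12.8 11.0 z 88.8
68 cols 281 341 a -7.3 l -13.2 11.2 z 87.4
80 cols 281 340 a -11.8 l -13.3 11.1 z 85.8
92 cols 282 340 a -16.5 l -13.2 11.3 z 84.2
104 cols 282 339 a -21.4 l -13.5 11.1 z 83.1
116 cols 282 339 a -26.5 l -14.0 11.3 z 81.3
128 cols 283 338 a -31.7 l -13.5 10.9 z 79.9
140 cols 284 338 a -36.3 l -13.1 11.3 z 86.6
152 cols 284 337 a -41.4 l -13.5 11.0 z 87.2
164 cols 284 337 a -46.4 l -14.2 11.7 z 88.2
176 cols 285 336 a -51.6 l -13.5 11.1 z 88.6
188 cols 286 335 a -56.8 l -13.3 10.8 z 89.3
200 cols 286 335 a -62.0 l -13.6 11.1 z 90.1
212 cols 287 334 a -67.3 l -13.3 9.2 z 90.9
224 cols 287 334 a -72.6 l -13.6 9.3 z 91.5
236 cols 281 344 a -78.1 l -15.5 15.0 z 92.1
248 cols 281 344 a -83.4 l -14.3 13.8 z 93.1
260 cols 281 344 a -88.7 l -13.3 12.7 z 94.1
```

```bash
(python3 -m creep '[{"tx":0.03,"ty":-0.12,"tz":-1,"spin":0,"hand":12},{"tx":0.03,"ty":-0.12,"tz":-1,"spin":0,"hand":12},{"tx":0.03,"ty":-0.12,"tz":-1,"spin":0,"hand":12},{"tx":0.03,"ty":-0.12,"tz":-1,"spin":0,"hand":12},{"tx":0,"ty":0,"tz":0,"spin":0,"hand":12}]'
python3 -m creep '[{"tx":0.03,"ty":-0.12,"tz":-1,"spin":0,"hand":12},{"tx":0.03,"ty":-0.12,"tz":-1,"spin":0,"hand":12},{"tx":0,"ty":0,"tz":0,"spin":0,"hand":12}]'
python3 -m creep '[{"tx":0.03,"ty":-0.12,"tz":-1,"spin":0,"hand":12},{"tx":0,"ty":0,"tz":0,"spin":0,"hand":12}]'
)| grep -E "pos|ft"
python3 - <<'E'
from h import *
v=grab('wrist','w17');prof(v,rows=range(20,262,20))
E
```

```text
position: [0.4657, 0.0203, 0.0707]
ft_force: [1.6, -1.1, 3.2]
position: [0.4657, 0.0201, 0.0687]
ft_force: [1.5, -0.0, 3.8]
position: [0.4657, 0.02, 0.0677]
ft_force: [0.6, 0.7, 3.5]
20 cols 281 342 a 9.4 l -12.6 10.9 z 83.4
40 cols 281 344 a 1.2 l -12.2 11.3 z 90.1
60 cols 281 343 a -5.5 l -12.5 11.1 z 88.1
80 cols 281 342 a -12.7 l -12.9 11.1 z 85.8
100 cols 281 341 a -20.2 l -13.3 11.2 z 83.4
120 cols 281 340 a -28.3 l -14.4 11.0 z 81.0
140 cols 283 339 a -36.3 l -13.2 10.9 z 84.3
160 cols 284 338 a -44.3 l -13.3 11.0 z 86.5
180 cols 285 337 a -52.7 l -13.2 10.8 z 86.8
200 cols 285 336 a -61.4 l -13.7 10.8 z 87.0
220 cols 286 335 a -70.3 l -13.7 10.8 z 87.0
240 cols 281 344 a -79.6 l -15.3 14.3 z 87.0
260 cols 281 344 a -88.9 l -13.3 12.5 z 87.6
```

```bash
(python3 -m creep '[{"tx":0.03,"ty":-0.12,"tz":-0.8,"spin":0,"hand":12},{"tx":0,"ty":0,"tz":0,"spin":0,"hand":12}]'
python3 -m creep '[{"tx":0.03,"ty":-0.12,"tz":-0.7,"spin":0,"hand":12},{"tx":0,"ty":0,"tz":0,"spin":0,"hand":12}]'
)| grep -E "pos|ft"
```

```text
position: [0.4658, 0.0198, 0.067]
ft_force: [1.3, 0.9, 3.1]
position: [0.4659, 0.0196, 0.0667]
ft_force: [0.3, 1.3, 8.2]
```

The wedge is flush on the bar. Slide it down-slope to the stop.

```bash
(python3 -m creep '[{"tx":0,"ty":0,"tz":0.5,"spin":0,"hand":12},{"tx":0.22,"ty":-0.98,"tz":-0.31,"spin":0,"hand":12},{"tx":0.22,"ty":-0.98,"tz":-0.31,"spin":0,"hand":12},{"tx":0.22,"ty":-0.98,"tz":-0.31,"spin":0,"hand":12},{"tx":0,"ty":0,"tz":0,"spin":0,"hand":12}]'
python3 -m creep '[{"tx":0.22,"ty":-0.98,"tz":-0.31,"spin":0,"hand":12},{"tx":0,"ty":0,"tz":0,"spin":0,"hand":12}]'
)| grep -E "pos|ft"
python3 - <<'E'
from h import *
v=grab('wrist','w18');a,l,z=barpose(v);s=ctrl.sense()
d=s['position'][:2]-[.4448,.1124];print('TCP a',d@L*1000)
prof(v,rows=list(range(12,30,2))+list(range(128,150,2)))
E
```

```text
position: [0.4663, 0.0164, 0.0657]
ft_force: [-1.1, 0.6, 3.4]
position: [0.4666, 0.0155, 0.0655]
ft_force: [-0.4, 0.8, 2.9]
TCP a -99.3383937369603
12 cols 281 344 a 5.3 l -12.0 10.6 z 91.6
14 cols 281 344 a 4.7 l -11.8 10.5 z 91.4
16 cols 281 344 a 4.1 l -12.0 10.6 z 91.1
18 cols 281 344 a 3.5 l -12.1 10.5 z 90.9
20 cols 281 344 a 2.8 l -12.0 10.6 z 90.9
22 cols 281 344 a 2.2 l -12.2 10.7 z 90.5
24 cols 281 344 a 1.6 l -12.2 10.7 z 90.3
26 cols 281 344 a 1.0 l -12.2 10.7 z 90.2
28 cols 281 344 a 0.4 l -12.2 10.8 z 89.8
128 cols 283 341 a -36.2 l -13.1 11.5 z 78.3
130 cols 283 341 a -37.1 l -13.1 11.5 z 78.2
132 cols 283 341 a -37.9 l -13.2 11.6 z 77.7
134 cols 283 340 a -38.8 l -13.2 11.1 z 77.7
136 cols 283 340 a -39.5 l -13.3 11.2 z 78.7
138 cols 283 340 a -40.2 l -13.4 11.2 z 80.5
140 cols 283 340 a -40.8 l -13.4 11.2 z 82.7
142 cols 283 340 a -41.4 l -13.4 11.2 z 84.6
144 cols 284 340 a -42.2 l -13.1 11.3 z 85.2
146 cols 284 340 a -43.0 l -13.0 11.3 z 85.3
148 cols 284 340 a -43.8 l -13.0 11.4 z 85.1
```

```bash
(python3 -m creep '[{"tx":0.11,"ty":-0.49,"tz":-0.15,"spin":0,"hand":12},{"tx":0,"ty":0,"tz":0,"spin":0,"hand":12}]'
python3 -m creep '[{"tx":0.11,"ty":-0.49,"tz":-0.15,"spin":0,"hand":12},{"tx":0,"ty":0,"tz":0,"spin":0,"hand":12}]'
)| grep -E "pos|ft"
```

```text
position: [0.4666, 0.0155, 0.0654]
ft_force: [-1.3, 2.4, 3.8]
position: [0.4666, 0.0154, 0.0654]
ft_force: [-1.9, 5.1, 5.6]
```

The stop is felt (y force rising, no further movement). Release and retreat.

```bash
(python3 -m creep '[{"tx":-0.1,"ty":0.4,"tz":0.2,"spin":0,"hand":12},{"tx":0,"ty":0,"tz":0,"spin":0,"hand":21},{"tx":0,"ty":0,"tz":0,"spin":0,"hand":24},{"tx":0,"ty":0,"tz":0,"spin":0,"hand":40},{"tx":0,"ty":0,"tz":0,"spin":0,"hand":40},{"tx":0,"ty":0,"tz":0,"spin":0,"hand":40},{"tx":0,"ty":0,"tz":10,"spin":0,"hand":40},{"tx":0,"ty":0,"tz":35,"spin":0,"hand":40},{"tx":0,"ty":0,"tz":40,"spin":0,"hand":40},{"tx":2,"ty":-10,"tz":20,"spin":0,"hand":40}]'
python3 -m creep '[{"tx":0,"ty":0,"tz":0,"spin":0,"hand":40},{"tx":0,"ty":0,"tz":0,"spin":0,"hand":40},{"tx":0,"ty":0,"tz":0,"spin":0,"hand":40}]')| grep -E "pos|ft|grip"
python3 - <<'E'
from h import *
v=grab('wrist','w19');g=cv2.cvtColor(v['p'],cv2.COLOR_RGB2GRAY);a,l,z=barpose(v)
prof(v,rows=range(20,250,10))
print([(r,int(g[r,303:320].mean()),round(float(np.median(z[r,303:320])),1),round(float(np.median(a[r,303:320])),1)) for r in range(205,250,2)])
E
```

```text
position: [0.4701, 0.0053, 0.1743]
ft_force: [0.6, -0.3, 0.4]
grip_width: 0.0401
position: [0.4679, 0.0054, 0.1693]
ft_force: [0.3, -0.2, -0.3]
grip_width: 0.04
30 cols 296 332 a 9.7 l -12.5 11.2 z 82.6
40 cols 295 333 a 2.5 l -12.9 11.3 z 90.4
50 cols 295 332 a -3.2 l -13.0 10.8 z 88.7
60 cols 295 332 a -9.1 l -13.2 11.0 z 87.1
70 cols 295 332 a -15.1 l -13.4 11.3 z 85.0
80 cols 289 332 a -21.3 l -13.5 11.9 z 83.2
90 cols 295 332 a -27.7 l -13.9 11.9 z 80.9
100 cols 296 331 a -34.2 l -13.2 11.2 z 78.6
110 cols 296 331 a -40.9 l -13.3 11.4 z 83.4
120 cols 296 331 a -47.5 l -13.5 11.9 z 84.7
130 cols 297 330 a -54.3 l -13.0 11.1 z 84.8
140 cols 297 330 a -61.2 l -13.1 11.3 z 84.9
150 cols 297 330 a -68.1 l -13.3 11.9 z 84.9
160 cols 297 329 a -75.2 l -13.5 11.0 z 85.1
170 cols 298 329 a -82.4 l -12.9 11.2 z 84.9
180 cols 298 328 a -89.7 l -13.1 10.6 z 84.7
190 cols 298 328 a -96.9 l -13.3 10.9 z 85.3
200 cols 285 328 a -104.4 l -13.4 11.0 z 85.4
210 cols 298 328 a -112.2 l -13.1 10.7 z 84.8
220 cols 300 343 a -119.9 l -10.8 8.4 z 85.0
[(205, 255, 85.1, -108.3), (207, 255, 85.1, -109.8), (209, 254, 85.1, -111.3), (211, 254, 85.2, -112.9), (213, 255, 84.8, -114.5), (215, 255, 85.1, -115.9), (217, 255, 85.1, -117.5), (219, 255, 84.8, -119.1), (221, 255, 84.9, -120.7), (223, 213, 29.2, -141.5), (225, 215, 29.6, -143.3), (227, 216, 29.4, -145.2), (229, 216, 29.5, -147.2), (231, 218, 29.4, -149.1), (233, 209, 28.6, -151.4), (235, 62, -0.7, -164.5), (237, 31, -1.2, -166.9), (239, 35, -0.4, -168.7), (241, 34, -0.9, -171.1), (243, 35, -1.1, -173.3), (245, 35, -1.1, -175.5), (247, 38, -0.9, -177.6), (249, 36, -0.6, -179.6)]
```

The wedge's upper face is level (84.8–85.1 mm along its length), and its thick end is at a = -121.4 against -121.3 expected at the stop. One last check that the bar and the left-alone parts have not shifted.

```bash
python3 - <<'E'
from h import *
v=load('w19');a,l,z=barpose(v);o=np.array([.4448,.1124]);g=cv2.cvtColor(v['p'],cv2.COLOR_RGB2GRAY)
print([(r,int(g[r,305:320].mean())) for r in range(28,42)],[round(float(np.median(z[r,305:320])),1) for r in range(28,42)])
for r in(34,35,36,37):print(r,((onz(v,313,r,.0927)[:2]-o)@L*1000-5.45).round(2))
# wedge lateral by height
for r in range(115,222,15):
    x=np.nonzero((z[r,280:345]>82)&(abs(l[r,280:345])<16))[0]+280;print(r,l[r,x].min().round(1),l[r,x].max().round(1))
t=grab('scene','s20');t0=load('top0');t1=grab('top','top1')
for n,(x0,x1,y0,y1) in {'mat right':(362,380,135,180),'spindles':(380,412,70,100),'spindle':(434,450,176,192)}.items():
    print(n,np.abs(t0['p'][y0:y1,x0:x1].astype(int)-t1['p'][y0:y1,x0:x1]).mean().round(1))
C=cloud(t);A=(C[:,:,:2]-o)@L*1000;l=(C[:,:,:2]-o)@S*1000;Z=C[:,:,2]*1000
m=(abs(A)<25)&(abs(l)<20)&(Z>33)&(Z<57);s0=load('s12');C=cloud(s0);A=(C[:,:,:2]-o)@L*1000;l=(C[:,:,:2]-o)@S*1000;Z=C[:,:,2]*1000
m0=(abs(A)<25)&(abs(l)<20)&(Z>33)&(Z<57);ys,xs=np.nonzero(m);y0,x0=np.nonzero(m0);print('stack px centroid',xs.mean(),ys.mean(),x0.mean(),y0.mean(),np.abs(t['p'][165:182,240:262].astype(int)-s0['p'][165:182,240:262]).mean())
E
```

```text
[(28, 139), (29, 137), (30, 135), (31, 136), (32, 137), (33, 163), (34, 178), (35, 167), (36, 169), (37, 173), (38, 173), (39, 173), (40, 173), (41, 173)] [29.0, 78.6, 82.5, 87.2, 90.8, 91.7, 91.5, 90.9, 91.1, 91.0, 90.6, 90.5, 90.4, 90.2]
34 0.15
35 -0.43
36 -1.01
37 -1.59
115 -10.9 8.2
130 -11.0 8.4
145 -11.1 8.5
160 -10.5 8.6
175 -10.6 8.7
190 -10.7 8.1
205 -10.8 8.3
220 -10.8 8.4
mat right 3.3
spindles 2.8
spindle 2.5
stack px centroid 250.04 175.10666666666665 250.12328767123287 175.24657534246575 1.9233511586452763
```

```bash
python3 -c "
from station import ctrl
print(ctrl.sense()['time'],ctrl.hand_in())"
```

```text
the job is handed in; nothing more can be done
36.6 None
```

Handed in at 36.6 s: 22 + 8 mm blocks stacked square, bar at about 17.5° with its open roller within about 0.5 mm of the stack centre, and wedge centred against the stop with its upper face level; I viewed 15 pictures, one over the limit of 14.

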